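# Unstack the jar-test supplies

### The arm

A 7-joint arm with a two-finger parallel gripper is mounted at the origin on the work surface. World frame = base frame: x ahead of the robot, y to its left, z up, the work surface at z = 0. Lengths are in mm, angles in rad, forces in N, time in s.
With the tool pointing down it reaches from about 400 to 850 mm from the base axis. Payload 4.5 kg.
Tool frame: the origin (TCP) lies between the finger pads; the fingertips stand 17 mm ahead of it and the grasp point (between the pads) lies 2 mm behind it; z points along the fingers, y is the direction in which the jaws open and shut (so a half turn about z gives the same grasp; the last joint's range is limited). The gripper opens to 85 mm and grips with 20 to 120 N. Pads are 22 mm wide; open, the fingers measure 114 mm over their backs; the gripper's body (76 mm by 85 mm) begins 54 mm behind the grasp point. The pads swing forward as they close: fully open they stand 13 mm farther back than shut.
Start: joints at [-1.236, 0.689, -0.195, 1.565, 0.157, 0.902, -0.215], TCP at [185.158, 596.967, 248.317] pointing down, gripper open.
Joint ranges: [-3.01, 3.01], [-0.46, 2.08], [-1.47, 1.51], [0.13, 2.56], [-1, 4.14], [0.04, 2.09], [-2.66, 2.66]. Speed limits (rad/s): [2.57, 2.57, 3.14, 3.14, 3.14, 3.14, 3.14].

### API

Orientations are given as a unit quaternion [w, x, y, z].
In Python, from cell import ctrl gives the robot as it stands.
- The arm moves only by the tool drive_tool, never from a script. Its arguments are lists of equal length, an entry for each row: "dr": the turn, a rotation vector about the tool's x, y, z scaled (see below), a list of three; "slide": the shift along the tool's x, y, z scaled (see below), a list of three; "gripper": the opening, from 0 (shut) to 1 (fully open). A call has exactly 8 rows; each row shifts and turns the commanded pose from where the row before left it, along the tool's axes as they then stand; what a row does not reach is not made up. The controller multiplies each number of a shift by 100 mm and each number of a turn by 2 rad. A row lasts 1/10 s, in which the tool goes at most 50 mm and 8.59 degrees, less where a joint would pass 70% of its speed; a pose out of reach is approached as far as the arm can. A call with a number of a shift or a turn outside -1 to 1 is refused whole. A call with a gripper value outside its range is refused whole. The fingers move at their own pace and stop on an object; "grip_force" is the grip in N (left out, the last holds). Time passes only in rows, so rows that do not move let the fingers close, or fill a call up. It gives the time, the measured TCP pose, the force and the opening at its end, in the units of the state.
- ctrl.get_state(): the state, without advancing time (a new reading comes with each control period).
- ctrl.read_camera(name): name is "side" or "top"; returns a dict with "pixels" (480x640x3 uint8, red, green, blue), "intrinsics" (3x3 intrinsics, pixels), "position" and "rotation" of the camera in the world. Camera axes: x right, y up, looking along -z (the intrinsics and any distortion apply to the point x, -y, -z); pixel columns grow to the right and rows downward; lengths in mm; the calibration is good to about 2 mm. A picture is of the moment at which its call begins. There is no depth.
- ctrl.job_done(): hands the job in, once; it reports no verdict.
The state is a dict: "t": time; "joints": joint angles; "qvel": joint speeds; "joint_efforts": joint torques, N m; "tool_pos": TCP position; "ee_rot": TCP orientation; "wrist_force": force on the tool from outside, world axes, zero at the start; "ft_torque": the same for the moment, N m; "width": opening from 0.0 (shut) to 1.0 (fully open).
Only numpy, scipy, OpenCV 4.12 (cv2) and the standard library are available. Lean on these libraries where they do the work, as an engineer would, in place of code of your own. Each camera call takes 0.05 s, during which the arm holds its last target.

### The job

Take the stack of jar-test supplies apart: stand the amber jar upright in the middle of the stirrer's white plate, pack the yellow, blue and red boxes side by side in the carton so that all three stand upright flat on its floor, and lay the green case on the green-bordered mat, centred and in line with it. Keep the jar upright throughout, and leave the small white cup and the glass beaker between the things where they are.

Things in the scene. Friction and masses are not known exactly. Their poses are not given: they have to be found in the camera images.
- yellow_box_mid (a point): (sizes in mm) loose yellow plastic box with a blank white label, 72 long (its x axis) x 50 wide (y) x 54 high; this point is its centre, half-way up. Its x axis lies within 0.4 rad of world x at the start. It stands on one end of the green case, beside the blue box.
- blue_box_mid (a point): (sizes in mm) loose blue plastic box with a blank white label, 60 long (its x axis) x 50 wide (y) x 54 high; this point is its centre, half-way up. Its x axis lies within 0.4 rad of world x at the start. It stands on the other end of the green case.
- red_box_mid (a point): (sizes in mm) loose small red plastic box with a blank white label, 40 long (its x axis) x 44 wide (y) x 54 high; this point is its centre, half-way up. Its x axis lies within 0.4 rad of world x at the start. It stands on top of the yellow or the blue box.
- jar_mid (a point): (sizes in mm) loose amber glass jar with a white screw cap, 42 in diameter, 54 high; this point is its centre, half-way up, z along its axis. It stands on top of whichever of the yellow and blue boxes does not carry the red one.
- green_case_mid (a point): (sizes in mm) loose flat dark-green case at the bottom of the stack, 170 long (its x axis) x 62 wide (y) x 36 high; this point is its centre, half-way up.
- carton: (sizes in mm) fixed shallow open cardboard carton; outside 222 long (its x axis) x 78 wide (y) x 20 high, walls and floor 3 thick, so 216 x 72 inside. Origin: centre of its underside, on the work surface. The three boxes fit in it in one row along its length, their own x axes along its x axis, with about 11 to spare at each end and between them; they stand well above its rim, so grip them in their upper half, across their width.
- mat_top (a point): (sizes in mm) fixed black rubber mat with a green border line, 200 long (its x axis) x 92 wide (y) x 4 thick; this point is the centre of its top face.
- plate_top (a point): (sizes in mm) centre of the top face of the round white plate (92 in diameter) of a fixed grey laboratory stirrer; this face is 45 above the work surface. The stirrer is 150 long (x) x 104 wide (y), and the plate's centre lies 20 towards its +x end.
- cup: (sizes in mm) bystander: small open white plastic cup standing on the work surface among the task's things, 46 in diameter, 42 high; origin at the centre of its underside.
- beaker: (sizes in mm) bystander: small open clear glass beaker standing on the work surface among the task's things, 46 in diameter, 60 high; origin at the centre of its underside.
Things that resemble listed ones, but are neither listed nor needed, are in the scene too. What is shaped like the part that bears green_case_mid but pink or purple is not meant.

How it is judged:
By the outcome, as a careful person would: the job done as asked, in the order asked, and still so for the second after the job is handed in, with the robot touching nothing.
It also fails if it takes over 131 s, if anything falls off the work surface, if the arm or the gripper's body presses on something with over 40 N, if the wrist force passes 120 N, or if a joint passes its speed limit or range.

## Working session

There is one attempt and no reset: what is moved stays moved. The work goes in short steps, Python scripts to look and compute and a tool call to move; the robot and the scene stay as the last step left them, time stands still between calls to the robot, and variables do not carry over. Pictures are saved under pics/ and viewed, and the job is handed in when it is done.

Besides the shell and the picture viewer there is one more tool, called after "Request:" as name(argument=value, ...) on one line, values as JSON. drive_tool: Moves the arm, as the interface text tells. Its arguments: {"type":"object","properties":{"dr":{"type":"array","items":{"type":"array","items":{"type":"number","minimum":-1,"maximum":1}}},"slide":{"type":"array","items":{"type":"array","items":{"type":"number","minimum":-1,"maximum":1}}},"gripper":{"type":"array","items":{"type":"number"}},"grip_force":{"type":"number"}},"required":["dr","slide","gripper"]}

```bash
ls; mkdir -p pics; python3 - <<'E'
from cell import ctrl
import cv2, numpy as np, pickle
s=ctrl.get_state(); print(s)
for n in ("side","top"):
    r=ctrl.read_camera(n); cv2.imwrite(f"pics/{n}0.png",r["pixels"][:,:,::-1]); pickle.dump(r,open(f"{n}0.pkl","wb"))
    print(n,{k:v for k,v in r.items() if k!="pixels"})
E
```

```text
pics
{'t': 0.0, 'joints': array([-1.23620129,  0.69001965, -0.1945165 ,  1.56638869,  0.1573628 ,
        0.90249046, -0.21512208]), 'qvel': array([-0.00114678,  0.00037191,  0.00065754, -0.00063062,  0.00022404,
        0.00023128, -0.00079612]), 'joint_efforts': array([-2.04123626e-04, -5.39614606e+01, -1.26666158e+00, -1.58546036e+01,
        9.12601274e-03,  9.22583509e-03,  6.21547699e-06]), 'tool_pos': array([185.04599884, 596.30978103, 247.44994339]), 'ee_rot': array([-5.19085249e-05,  1.49777363e-01,  9.88719289e-01, -9.52204959e-04]), 'wrist_force': array([ 0.09313007,  0.45383937, -0.06385076]), 'ft_torque': array([ 0.01185327, -0.02525832,  0.0334515 ]), 'width': 0.9984891701092669}
side {'intrinsics': array([[491.5246788 ,   0.        , 323.8568943 ],
       [  0.        , 491.5246788 , 236.35151957],
       [  0.        ,   0.        ,   1.        ]]), 'position': array([ 121.01898213, -705.69423222,  809.97562301]), 'rotation': array([ 0.88448826,  0.39773352, -0.09829575, -0.22321854])}
top {'intrinsics': array([[594.46039551,   0.        , 323.64355098],
       [  0.        , 594.46039551, 249.40691758],
       [  0.        ,   0.        ,   1.        ]]), 'position': array([ 391.90287955,   18.46554501, 1434.43808325]), 'rotation': array([ 0.7095551 ,  0.0230491 , -0.04174545, -0.70303458])}
```

View pics/side0.png

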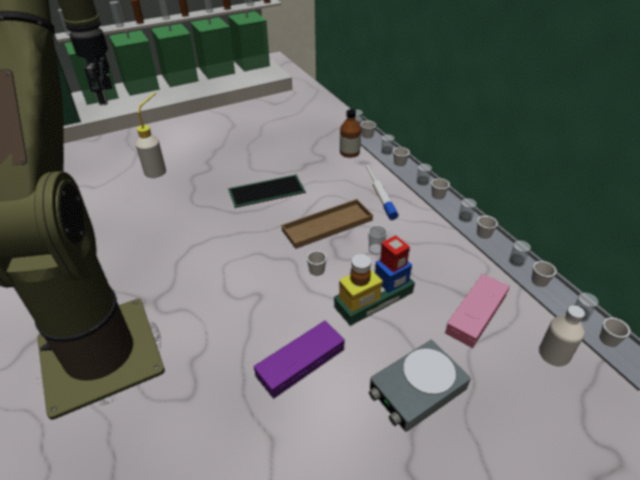

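View pics/top0.png

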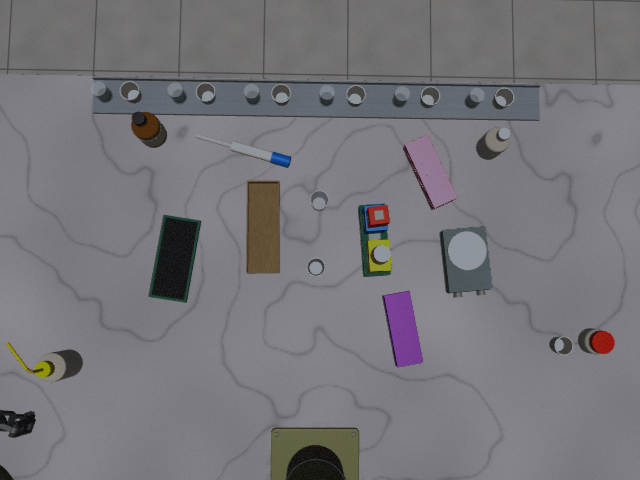

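```bash
cat > h.py <<'E'
import numpy as np, cv2, pickle
from scipy.spatial.transform import Rotation as R
from scipy.optimize import least_squares
def load(n): return pickle.load(open(n+".pkl","rb"))
def Rm(c):
    q=c["rotation"]; return R.from_quat([q[1],q[2],q[3],q[0]]).as_matrix()
def proj(c,P):
    p=(np.atleast_2d(P)-c["position"])@Rm(c); K=c["intrinsics"]
    return np.c_[K[0,0]*p[:,0]/-p[:,2]+K[0,2], K[1,1]*-p[:,1]/-p[:,2]+K[1,2]]
def atz(c,px,z):
    px=np.atleast_2d(px); K=c["intrinsics"]
    d=np.c_[(px[:,0]-K[0,2])/K[0,0], -(px[:,1]-K[1,2])/K[1,1], -np.ones(len(px))]@Rm(c).T
    o=c["position"]; return o+d*((z-o[2])/d[:,2])[:,None]
def crop(c,name,x0,y0,x1,y1,k):
    im=c["pixels"][y0:y1,x0:x1,::-1]; im=cv2.resize(im,None,fx=k,fy=k,interpolation=cv2.INTER_CUBIC)
    for x in range((x0+9)//10*10,x1,10):
        X=int((x-x0+.5)*k); cv2.line(im,(X,0),(X,6),(255,255,255),1)
        if x%20==0: cv2.putText(im,str(x),(X-10,18),0,.4,(255,255,255),1)
    for y in range((y0+9)//10*10,y1,10):
        Y=int((y-y0+.5)*k); cv2.line(im,(0,Y),(6,Y),(255,255,255),1)
        if y%20==0: cv2.putText(im,str(y),(8,Y+4),0,.4,(255,255,255),1)
    cv2.imwrite("pics/"+name+".png",im)
E
python3 - <<'E'
from h import *
t=load("top0"); s=load("side0")
crop(t,"c1",340,190,420,290,6)
crop(s,"c2",320,225,430,325,7)
crop(t,"c3",140,170,300,310,5)
crop(s,"c4",220,170,380,250,5)
crop(t,"c5",430,215,510,305,6)
crop(s,"c6",360,330,480,430,6)
print(atz(t,[[315,470]],100), atz(t,[[264,227],[319,201],[316,267]],0),atz(s,[[316,270],[377,250]],0))
E
```

```text
[[ 31.68465292  -1.38824827 100.        ]] [[577.03809225 126.18621378   0.        ]
 [642.54340483  -6.69076867   0.        ]
 [481.08296231  -0.84695666   0.        ]] [[ 4.78435054e+02  4.51342160e+00  1.13686838e-13]
 [ 6.38484947e+02 -5.74317043e+00  1.13686838e-13]]
```

View pics/c1.png

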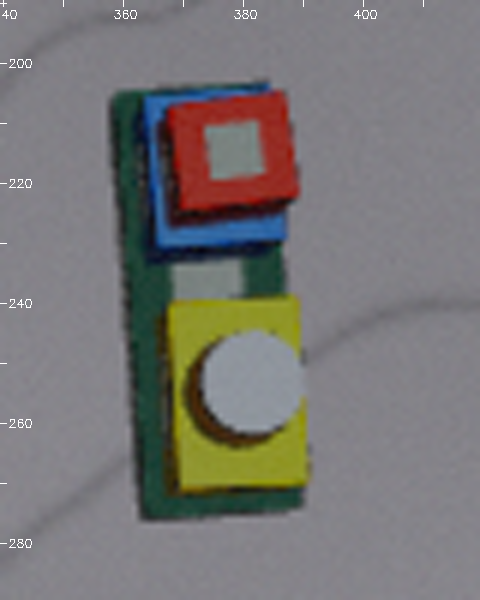

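View pics/c2.png

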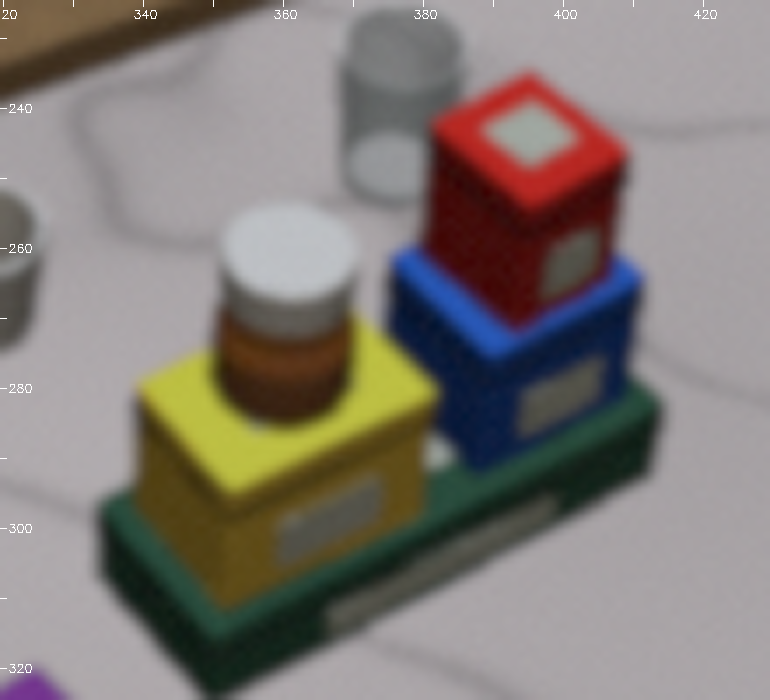

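View pics/c3.png

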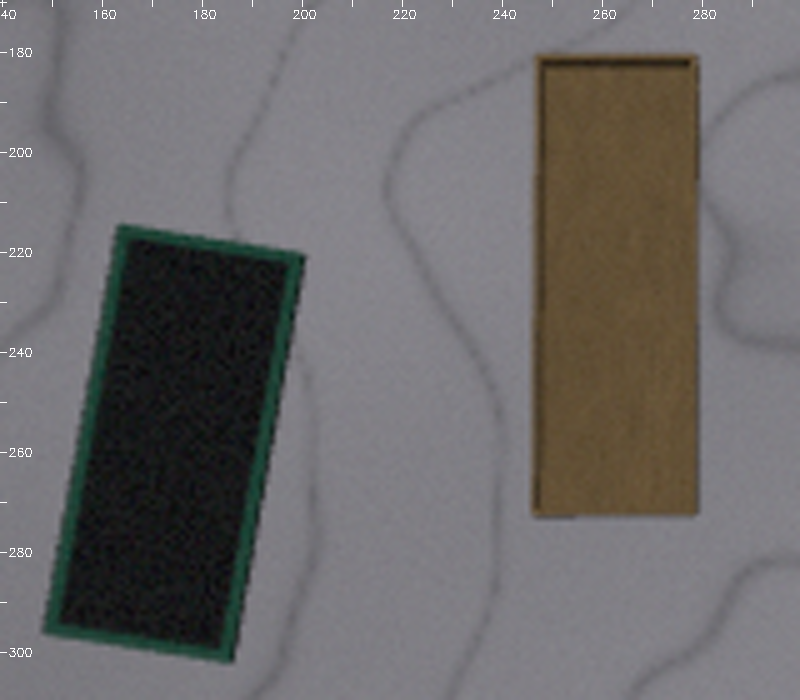

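View pics/c4.png

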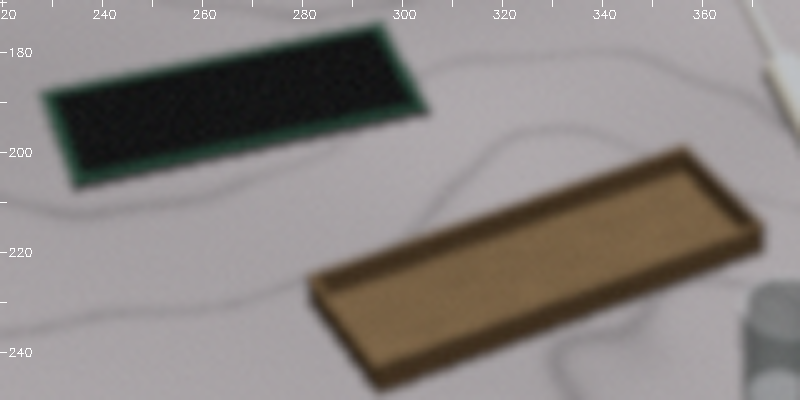

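View pics/c5.png

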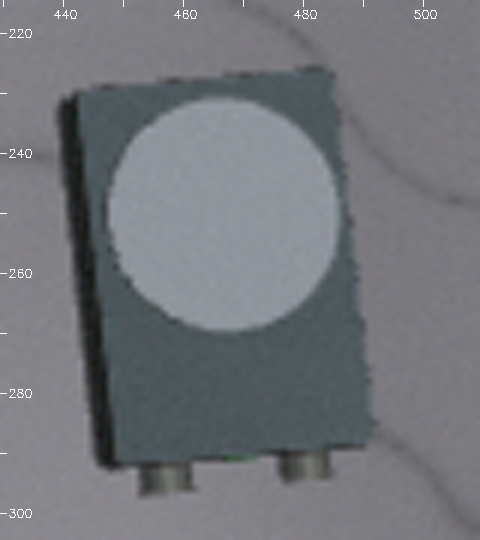

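View pics/c6.png

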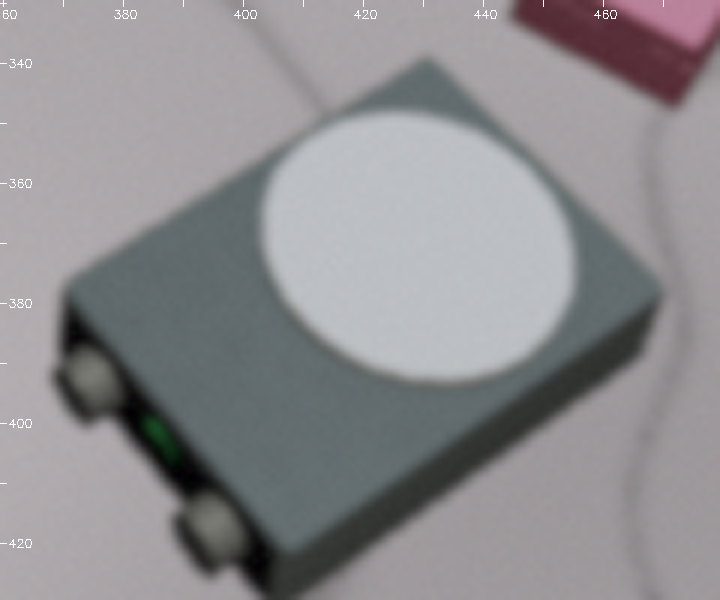

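```bash
cat > fit0.py <<'E'
from h import *
t=load("top0"); s=load("side0")
print("nadir",proj(t,[[t["position"][0],t["position"][1],0]]))
T=lambda x0,y0,k:(lambda x,y:(x0+x/k-.5,y0+y/k-.5))
c1=T(340,190,6);c2=T(320,225,7);c3=T(140,170,5);c4=T(220,170,5);c5=T(430,215,6);c6=T(360,330,6)
def box(name,L,W,obs,yaw0=0):
    # obs: (cam, sx, sy, z, px)
    def f(p):
        c,sn=np.cos(p[2]),np.sin(p[2]); r=[]
        for cam,sx,sy,z,px in obs:
            lx,ly=sx*L/2,sy*W/2
            P=[p[0]+c*lx-sn*ly,p[1]+sn*lx+c*ly,z]; r.append(proj(cam,[P])[0]-px)
        return np.array(r)
    o=[atz(cam,[px],z)[0][:2] for cam,sx,sy,z,px in obs]
    p0=np.r_[np.mean(o,0),yaw0]
    q=least_squares(lambda p:f(p).ravel(),p0,loss="soft_l1",x_scale=[1,1,.01])
    print(name,np.round(q.x,3)); print(np.round(f(q.x),1).tolist())
    for nm,cam in(("top",t),("side",s)):
        sub=[ob for ob in obs if ob[0] is cam]
        if len(sub)>1:
            qq=least_squares(lambda p:f(p)[[i for i,ob in enumerate(obs) if ob[0] is cam]].ravel(),q.x,x_scale=[1,1,.01]); print("  ",nm,np.round(qq.x,3))
    return q.x
# corner signs: top view: up=+x, left=+y.  side view: left-front=(-x,+y)?? 
# side: front corner = (-x,-y), right=(+x,-y), left=(-x,+y), back=(+x,+y)
if __name__=="__main__":
    box("case",170,62,[(s,-1,-1,36,c2(223,632)),(s,1,-1,36,c2(660,407)),(s,-1,1,36,c2(103,512)),(s,-1,-1,0,c2(213,697)),(s,1,-1,0,c2(650,480)),(s,-1,1,0,c2(100,572)),
      (t,1,1,0,c1(113,92)),(t,-1,1,0,c1(142,520)),(t,-1,-1,36,c1(303,505))],.05)
    box("yellow",72,50,[(t,1,1,90,c1(168,312)),(t,1,-1,90,c1(299,297)),(t,-1,-1,90,c1(309,483)),(t,-1,1,90,c1(182,492)),
      (s,-1,1,90,c2(137,388)),(s,-1,-1,90,c2(232,495)),(s,1,-1,90,c2(440,390)),(s,-1,-1,36,c2(222,612))],.05)
    box("blue",60,50,[(t,1,1,90,c1(145,98)),(t,1,-1,90,c1(270,84)),(t,-1,-1,90,c1(287,240)),(t,-1,1,90,c1(158,247)),
      (s,-1,1,90,c2(390,262)),(s,-1,-1,90,c2(493,360)),(s,1,-1,90,c2(642,277)),(s,-1,-1,36,c2(483,475))],.05)
    box("red",40,44,[(t,1,1,144,c1(168,108)),(t,1,-1,144,c1(285,92)),(t,-1,-1,144,c1(298,198)),(t,-1,1,144,c1(182,210)),
      (s,-1,1,144,c2(432,128)),(s,-1,-1,144,c2(530,212)),(s,1,-1,144,c2(628,155)),(s,1,1,144,c2(530,73)),(s,-1,-1,90,c2(518,330))],.05)
    print("jar",atz(t,[c1(252,382)],144),atz(s,[c2(289,252)],144))
    print("plate",atz(t,[c5(225,214)],45),atz(s,[c6(418,247)],45))
    box("carton",222,78,[(t,1,1,20,c3(536,54)),(t,1,-1,20,c3(698,55)),(t,-1,-1,0,c3(698,515)),(t,-1,1,20,c3(535,516)),
      (s,-1,1,20,c4(310,277)),(s,1,1,20,c4(685,148)),(s,1,-1,20,c4(762,230)),(s,-1,-1,0,c4(380,390)),(s,1,-1,0,c4(762,250))])
    box("mat",200,92,[(t,1,1,4,c3(120,227)),(t,1,-1,4,c3(304,256)),(t,-1,-1,4,c3(233,661)),(t,-1,1,4,c3(45,632)),
      (s,-1,1,4,c4(42,93)),(s,1,1,4,c4(383,25)),(s,1,-1,4,c4(428,114)),(s,-1,-1,4,c4(77,187))],-.15)
E
python3 fit0.py
```

```text
nadir [[307.61966169 303.99253511]]
case [ 5.47371e+02 -1.36739e+02  7.40000e-02]
[[-0.4, 0.9], [2.3, -0.5], [-0.3, -1.6], [0.4, 2.8], [1.7, 0.3], [-0.0, 1.1], [-1.4, 1.8], [-1.2, -0.1], [-0.6, -0.1]]
   top [ 5.48548e+02 -1.39643e+02  6.20000e-02]
   side [ 5.47067e+02 -1.34505e+02  8.30000e-02]
yellow [ 5.03635e+02 -1.42689e+02  6.70000e-02]
[[-0.5, -1.3], [-0.5, -0.1], [-0.0, 0.4], [-0.8, 0.2], [-0.4, -0.2], [0.1, 0.4], [0.1, 0.9], [0.6, 1.6]]
   top [ 5.03182e+02 -1.43707e+02  7.70000e-02]
   side [ 5.04332e+02 -1.40997e+02  6.90000e-02]
blue [ 5.90330e+02 -1.33473e+02  9.80000e-02]
[[-0.8, -0.4], [-0.0, 0.1], [-0.3, -0.0], [-0.5, 0.7], [-0.2, -0.2], [0.5, 0.2], [1.7, 0.3], [-0.3, 1.7]]
   top [ 5.90601e+02 -1.34390e+02  9.60000e-02]
   side [ 5.90075e+02 -1.31556e+02  1.21000e-01]
red [ 5.87902e+02 -1.34457e+02  1.37000e-01]
[[-0.5, -0.2], [-0.2, 0.0], [0.1, 0.2], [-0.3, 0.7], [-0.4, -0.2], [0.4, -0.0], [1.4, -0.1], [0.4, -0.2], [-0.4, 2.4]]
   top [ 5.88308e+02 -1.34954e+02  1.30000e-01]
   side [ 5.88025e+02 -1.33212e+02  1.44000e-01]
jar [[ 503.78561703 -141.75350827  144.        ]] [[ 502.85092523 -140.21378046  144.        ]]
plate [[ 521.57064269 -356.6883091    45.        ]] [[ 520.22862521 -354.79448802   45.        ]]
carton [5.76393e+02 1.28630e+02 1.50000e-02]
[[-0.5, 0.2], [-0.4, -0.1], [-0.0, 0.4], [-0.7, -0.1], [-0.5, 0.4], [0.4, -0.4], [1.3, -0.6], [-0.1, 2.4], [0.8, 1.5]]
   top [5.76684e+02 1.27669e+02 1.50000e-02]
   side [5.77143e+02 1.31831e+02 1.00000e-02]
mat [ 4.99208e+02  3.38628e+02 -1.48000e-01]
[[-0.4, -0.7], [0.5, -0.5], [0.0, 0.6], [-0.6, 0.4], [-0.4, 0.3], [0.2, -0.2], [1.2, -0.1], [-0.5, 0.8]]
   top [ 4.99121e+02  3.38314e+02 -1.46000e-01]
   side [ 4.99373e+02  3.39985e+02 -1.54000e-01]
```

Request:
drive_tool(dr=[[0, 0, -0.061], [0, 0, -0.061], [0, 0, -0.062], [0, 0, 0], [0, 0, 0], [0, 0, 0], [0, 0, 0], [0, 0, 0]], slide=[[0, 0, 0], [0, 0, 0], [0, 0, 0], [-0.3, -0.32, 0], [-0.34, -0.36, 0], [-0.34, -0.36, 0], [-0.34, -0.36, 0], [-0.34, -0.36, 0]], gripper=[1, 1, 1, 1, 1, 1, 1, 1], grip_force=40)

```text
t: 0.9
tool_pos: [363.8, 430.8, 248.0]
ee_rot: [-0.0, -0.034, 0.999, -0.0]
wrist_force: [-0.2, 0.1, 0.3]
width: 1.002
```

```bash
cat > go.py <<'E'
import sys
from h import *
from cell import ctrl
# usage go.py x y z yaw(box yaw; tool y along yaw+90deg)
s=ctrl.get_state(); q=s["ee_rot"]; M=R.from_quat([q[1],q[2],q[3],q[0]]).as_matrix()
print("t",round(s["t"],2),"pos",np.round(s["tool_pos"],1),"J",np.round(s["joints"],2),"w",round(s["width"],3),"F",np.round(s["wrist_force"],1))
yawt=np.arctan2(M[1,1],M[0,1])-np.pi/2; print("tool yaw",round((yawt+np.pi/2)%np.pi-np.pi/2,4),"tilt",np.round(M[:2,2],4))
if len(sys.argv)>4:
    x,y,z,yaw=map(float,sys.argv[1:5])
    # desired frame: z down
    cands=[]
    for k in(0,np.pi):
        a=yaw+k; Y=np.array([-np.sin(a),np.cos(a),0]); Z=np.array([0,0,-1.]); D=np.c_[np.cross(Y,Z),Y,Z]
        rv=R.from_matrix(M.T@D).as_rotvec(); cands.append((np.linalg.norm(rv),rv,D))
    n,rv,D=min(cands,key=lambda c:c[0])
    d=np.array([x,y,z])-s["tool_pos"]
    print("total turn units",np.round(rv/2,4)); print("total slide units now",np.round(M.T@d/100,3)," after turn",np.round(D.T@d/100,3))
E
python3 go.py 503.5 -141.5 250 0.067
```

```text
t 0.9 pos [363.8 430.8 248. ] J [-0.75  0.62 -0.33  1.75  0.26  0.82  0.43] w 1.002 F [-0.2  0.1  0.3]
tool yaw 0.0674 tilt [-0.0003 -0.0005]
total turn units [-0.0003 -0.0002  0.0002]
total slide units now [-1.009 -5.804 -0.017]  after turn [-1.011 -5.803 -0.02 ]
```

Request:
drive_tool(dr=[[0, 0, 0], [0, 0, 0], [0, 0, 0], [0, 0, 0], [0, 0, 0], [0, 0, 0], [0, 0, 0], [0, 0, 0]], slide=[[-0.08, -0.48, 0], [-0.08, -0.48, 0], [-0.08, -0.48, 0], [-0.08, -0.48, 0], [-0.08, -0.48, 0], [-0.08, -0.48, 0], [-0.08, -0.48, 0], [-0.08, -0.48, 0]], gripper=[1, 1, 1, 1, 1, 1, 1, 1])

```text
t: 1.7
tool_pos: [452.2, 51.7, 248.2]
ee_rot: [-0.0, -0.034, 0.999, 0.0]
wrist_force: [1.4, 0.2, -0.9]
width: 1.0
```

```bash
python3 go.py 503.5 -141.5 250 0.067
```

```text
t 1.7 pos [452.2  51.7 248.2] J [ 0.04  0.49 -0.38  2.05  0.29  0.65  1.1 ] w 1.0 F [ 1.4  0.2 -0.9]
tool yaw 0.0674 tilt [-0.0003  0.    ]
total turn units [ 0.     -0.0001  0.0002]
total slide units now [-0.381 -1.962 -0.018]  after turn [-0.382 -1.962 -0.018]
```

Request:
drive_tool(dr=[[0, 0, 0], [0, 0, 0], [0, 0, 0], [0, 0, 0], [0, 0, 0], [0, 0, 0], [0, 0, 0], [0, 0, 0]], slide=[[-0.08, -0.45, 0], [-0.08, -0.45, 0], [-0.08, -0.45, 0], [-0.08, -0.41, 0], [-0.06, -0.2, 0.1], [0, 0, 0.2], [0, 0, 0.2], [0, 0, 0]], gripper=[1, 1, 1, 1, 1, 1, 1, 1])

```text
t: 2.5
tool_pos: [501.3, -138.3, 195.6]
ee_rot: [-0.003, -0.034, 0.999, 0.001]
wrist_force: [-0.1, -0.6, 1.0]
width: 1.0
```

```bash
python3 go.py 503.5 -141.5 190 0.067; python3 - <<'E'
from h import *
from cell import ctrl
for n in("top","side"):
    r=ctrl.read_camera(n); pickle.dump(r,open(n+"1.pkl","wb"))
s=ctrl.get_state()["tool_pos"]
t=load("top1"); sd=load("side1")
print(proj(t,[s]),proj(sd,[s,s-[0,0,17]]))
crop(t,"d1",330,180,440,290,5); crop(sd,"d2",310,180,430,300,5)
E
```

```text
t 2.5 pos [ 501.3 -138.3  195.6] J [ 0.4   0.65 -0.36  1.92  0.36  0.64  1.46] w 1.0 F [-0.1 -0.6  1. ]
tool yaw 0.0684 tilt [-0.006   0.0018]
total turn units [ 0.0011 -0.0029  0.0007]
total slide units now [-0.02  -0.034  0.056]  after turn [-0.02  -0.034  0.056]
[[383.07085283 251.26279588]] [[361.73602538 239.09225279]
 [361.30745915 245.80091777]]
```

View pics/d1.png

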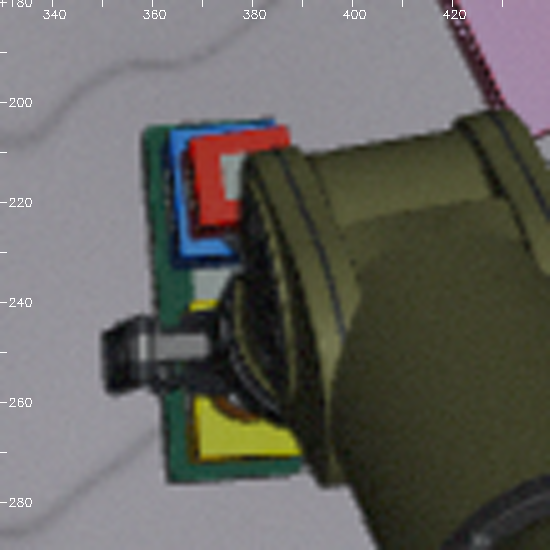

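View pics/d2.png

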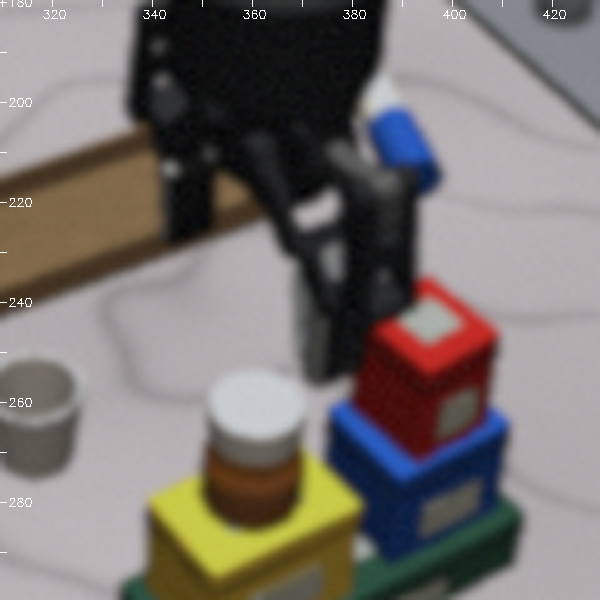

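Request:
drive_tool(dr=[[0, 0, 0], [0, 0, 0], [0, 0, 0], [0, 0, 0], [0, 0, 0], [0, 0, 0], [0, 0, 0], [0, 0, 0]], slide=[[0, 0, 0], [0, 0, 0], [0, 0, 0.1], [0, 0, 0.1], [0, 0, 0.1], [0, 0, 0], [0, 0, 0], [0, 0, 0]], gripper=[1, 1, 1, 1, 1, 1, 1, 1])

```text
t: 3.4
tool_pos: [503.5, -139.3, 168.3]
ee_rot: [0.0, -0.034, 0.999, 0.0]
wrist_force: [0.3, 0.3, 1.2]
width: 0.999
```

```bash
python3 go.py 503.5 -141.3 118 0.067
```

```text
t 3.4 pos [ 503.5 -139.3  168.3] J [ 0.38  0.69 -0.33  1.95  0.39  0.57  1.43] w 0.999 F [0.3 0.3 1.2]
tool yaw 0.0673 tilt [0.0003 0.0001]
total turn units [0.     0.0002 0.0001]
total slide units now [ 0.002 -0.02   0.503]  after turn [ 0.002 -0.02   0.503]
```

Request:
drive_tool(dr=[[0, 0, 0], [0, 0, 0], [0, 0, 0], [0, 0, 0], [0, 0, 0], [0, 0, 0], [0, 0, 0], [0, 0, 0]], slide=[[0, -0.02, 0.1], [0, 0, 0.1], [0, 0, 0.1], [0, 0, 0.1], [0, 0, 0.1], [0, 0, 0], [0, 0, 0], [0, 0, 0]], gripper=[1, 1, 1, 1, 1, 1, 0.7, 0.55])

```text
t: 4.2
tool_pos: [503.8, -141.3, 118.5]
ee_rot: [0.0, -0.034, 0.999, -0.0]
wrist_force: [0.5, -0.3, 0.5]
width: 0.694
```

```bash
python3 go.py 503.5 -141.3 118 0.067; python3 - <<'E'
from h import *
from cell import ctrl
for n in("side",):
    r=ctrl.read_camera(n); pickle.dump(r,open(n+"2.pkl","wb"))
crop(load("side2"),"d3",310,200,430,320,5)
E
```

```text
t 4.2 pos [ 503.8 -141.3  118.5] J [ 0.35  0.77 -0.27  1.98  0.44  0.45  1.39] w 0.694 F [ 0.5 -0.3  0.5]
tool yaw 0.0673 tilt [0.0007 0.    ]
total turn units [-0.      0.0004  0.0001]
total slide units now [0.003 0.    0.005]  after turn [0.003 0.    0.005]
```

View pics/d3.png

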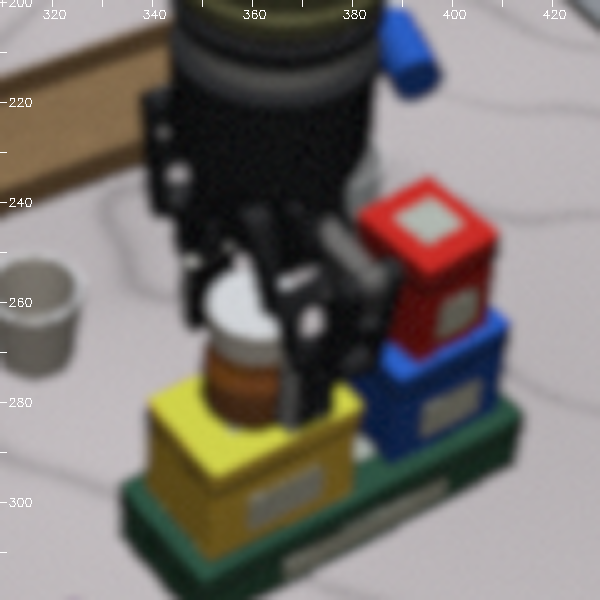

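Request:
drive_tool(dr=[[0, 0, 0], [0, 0, 0], [0, 0, 0], [0, 0, 0], [0, 0, 0], [0, 0, 0], [0, 0, 0], [0, 0, 0]], slide=[[0, 0, 0], [0, 0, 0], [0, 0, 0], [0, 0, 0], [0, 0, 0], [0, 0, 0], [0, 0, 0], [0, 0, 0]], gripper=[0.5, 0.47, 0.45, 0.4, 0.3, 0.3, 0.3, 0.3], grip_force=40)

```text
t: 5.05
tool_pos: [503.8, -141.2, 119.1]
ee_rot: [0.001, -0.034, 0.999, -0.0]
wrist_force: [-1.2, 0.9, 5.8]
width: 0.469
```

```bash
python3 go.py 521 -355.7 73 0.067
```

```text
t 5.05 pos [ 503.8 -141.2  119.1] J [ 0.35  0.77 -0.27  1.98  0.44  0.45  1.39] w 0.469 F [-1.2  0.9  5.8]
tool yaw 0.0673 tilt [ 0.0012 -0.0001]
total turn units [-0.0001  0.0006  0.0001]
total slide units now [-0.027 -2.152  0.461]  after turn [-0.028 -2.152  0.461]
```

Request:
drive_tool(dr=[[0, 0, 0], [0, 0, 0], [0, 0, 0], [0, 0, 0], [0, 0, 0], [0, 0, 0], [0, 0, 0], [0, 0, 0]], slide=[[0, 0, -0.03], [0, 0, -0.06], [0, 0, -0.1], [0, 0, -0.12], [0, 0, -0.1], [0, 0, -0.06], [0, 0, 0], [0, 0, 0]], gripper=[0.3, 0.3, 0.3, 0.3, 0.3, 0.3, 0.3, 0.3])

```text
t: 5.85
tool_pos: [503.4, -141.4, 165.3]
ee_rot: [0.0, -0.034, 0.999, 0.0]
wrist_force: [-0.4, 0.4, -1.5]
width: 0.465
```

```bash
python3 go.py 521 -355.7 73 0.067; python3 - <<'E'
from h import *
from cell import ctrl
for n in("side",):
    r=ctrl.read_camera(n); pickle.dump(r,open(n+"2.pkl","wb"))
crop(load("side2"),"d4",310,180,430,300,5)
E
```

```text
t 5.85 pos [ 503.4 -141.4  165.3] J [ 0.39  0.7  -0.33  1.95  0.4   0.56  1.43] w 0.465 F [-0.4  0.4 -1.5]
tool yaw 0.0671 tilt [0.0001 0.    ]
total turn units [0. 0. 0.]
total slide units now [-0.032 -2.15   0.923]  after turn [-0.032 -2.15   0.923]
```

View pics/d4.png

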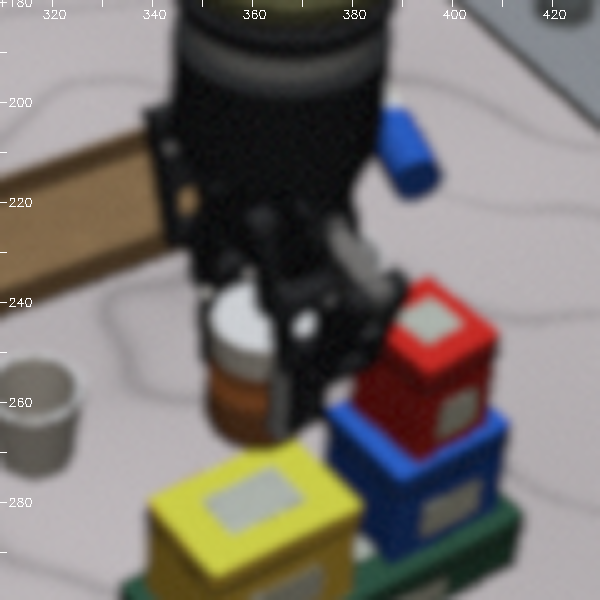

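Request:
drive_tool(dr=[[0, 0, 0], [0, 0, 0], [0, 0, 0], [0, 0, 0], [0, 0, 0], [0, 0, 0], [0, 0, 0], [0, 0, 0]], slide=[[0, -0.1, 0], [0, -0.2, 0], [-0.01, -0.3, 0], [-0.01, -0.35, 0], [-0.01, -0.35, 0], [0, -0.35, 0], [0, -0.3, 0], [0, -0.2, 0]], gripper=[0.3, 0.3, 0.3, 0.3, 0.3, 0.3, 0.3, 0.3])

```text
t: 6.7
tool_pos: [519.4, -359.9, 164.4]
ee_rot: [-0.001, -0.032, 0.999, -0.001]
wrist_force: [-0.1, 0.4, -1.2]
width: 0.469
```

Request:
drive_tool(dr=[[0, 0, 0], [0, 0, 0], [0, 0, 0], [0, 0, 0], [0, 0, 0], [0, 0, 0], [0, 0, 0], [0, 0, 0]], slide=[[0, 0, 0], [0, 0, 0.08], [0, 0, 0.15], [0, 0, 0.15], [0, 0, 0.15], [0, 0, 0.08], [0, 0, 0], [0, 0, 0]], gripper=[0.3, 0.3, 0.3, 0.3, 0.3, 0.3, 0.3, 0.3])

```text
t: 7.5
tool_pos: [521.1, -355.5, 104.2]
ee_rot: [0.0, -0.034, 0.999, 0.0]
wrist_force: [-0.1, 0.3, -1.3]
width: 0.466
```

```bash
python3 go.py 521 -355.7 74 0.067; python3 - <<'E'
from h import *
from cell import ctrl
for n in("side","top"):
    r=ctrl.read_camera(n); pickle.dump(r,open(n+"2.pkl","wb"))
crop(load("side2"),"d5",350,280,490,420,4)
crop(load("top2"),"d5t",420,200,520,300,4)
E
```

```text
t 7.5 pos [ 521.1 -355.5  104.2] J [ 0.72  0.9  -0.35  1.65  0.45  0.67  1.77] w 0.466 F [-0.1  0.3 -1.3]
tool yaw 0.0676 tilt [0.0001 0.0001]
total turn units [0.0001 0.     0.0003]
total slide units now [ 0.001 -0.002  0.302]  after turn [ 0.001 -0.002  0.302]
```

View pics/d5.png

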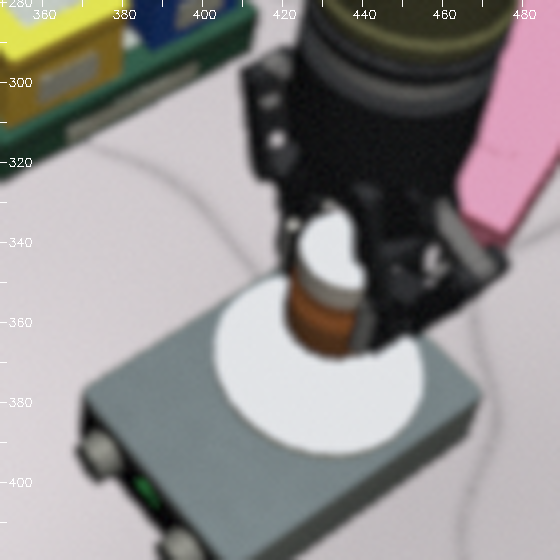

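View pics/d5t.png

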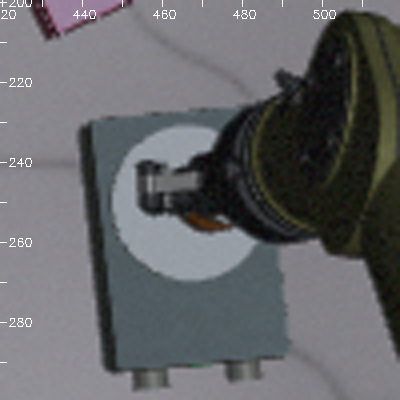

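Request:
drive_tool(dr=[[0, 0, 0], [0, 0, 0], [0, 0, 0], [0, 0, 0], [0, 0, 0], [0, 0, 0], [0, 0, 0], [0, 0, 0]], slide=[[0, 0, 0.06], [0, 0, 0.08], [0, 0, 0.07], [0, 0, 0.04], [0, 0, 0.03], [0, 0, 0.01], [0, 0, 0], [0, 0, 0]], gripper=[0.3, 0.3, 0.3, 0.3, 0.3, 0.3, 0.3, 0.3])

```text
t: 8.4
tool_pos: [521.1, -355.7, 75.5]
ee_rot: [0.0, -0.034, 0.999, -0.0]
wrist_force: [-0.6, -0.2, -1.8]
width: 0.47
```

```bash
python3 go.py 521 -355.7 74 0.067
```

```text
t 8.4 pos [ 521.1 -355.7   75.5] J [ 0.71  0.94 -0.33  1.66  0.47  0.62  1.75] w 0.47 F [-0.6 -0.2 -1.8]
tool yaw 0.0672 tilt [ 0.0004 -0.0001]
total turn units [-0.0001  0.0002  0.0001]
total slide units now [ 0.001 -0.     0.015]  after turn [ 0.001 -0.     0.015]
```

Request:
drive_tool(dr=[[0, 0, 0], [0, 0, 0], [0, 0, 0], [0, 0, 0], [0, 0, 0], [0, 0, 0], [0, 0, 0], [0, 0, 0]], slide=[[0, 0, 0.01], [0, 0, 0.005], [0, 0, 0.005], [0, 0, 0], [0, 0, 0], [0, 0, 0], [0, 0, 0], [0, 0, 0]], gripper=[0.3, 0.3, 0.3, 0.3, 0.3, 0.3, 0.3, 0.3])

```text
t: 9.2
tool_pos: [521.1, -355.7, 74.2]
ee_rot: [0.0, -0.034, 0.999, -0.0]
wrist_force: [-1.3, 0.5, 5.8]
width: 0.466
```

```bash
python3 go.py 521 -355.7 74 0.067
```

```text
t 9.2 pos [ 521.1 -355.7   74.2] J [ 0.7   0.94 -0.33  1.66  0.47  0.62  1.75] w 0.466 F [-1.3  0.5  5.8]
tool yaw 0.0672 tilt [ 0.0005 -0.0005]
total turn units [-0.0003  0.0002  0.0001]
total slide units now [0.001 0.    0.002]  after turn [0.001 0.    0.002]
```

Request:
drive_tool(dr=[[0, 0, 0], [0, 0, 0], [0, 0, 0], [0, 0, 0], [0, 0, 0], [0, 0, 0], [0, 0, 0], [0, 0, 0]], slide=[[0, 0, 0], [0, 0, 0], [0, 0, 0], [0, 0, 0], [0, 0, 0], [0, 0, 0], [0, 0, -0.05], [0, 0, -0.1]], gripper=[0.5, 0.55, 0.6, 0.7, 0.8, 0.9, 0.9, 0.9])

```text
t: 10.0
tool_pos: [520.4, -355.4, 88.1]
ee_rot: [-0.001, -0.034, 0.999, 0.0]
wrist_force: [-1.1, 0.6, -0.4]
width: 0.898
```

Request:
drive_tool(dr=[[0, 0, 0], [0, 0, 0], [0, 0, 0], [0, 0, 0], [0, 0, 0], [0, 0, 0], [0, 0, 0], [0, 0, 0]], slide=[[0, 0, -0.15], [0, 0, -0.2], [0, 0, -0.25], [0, 0, -0.25], [0, 0.1, -0.1], [0, 0.3, 0], [0, 0.4, 0], [0, 0.4, 0]], gripper=[0.9, 0.9, 0.9, 1, 1, 1, 1, 1])

```text
t: 10.8
tool_pos: [512.3, -234.1, 183.7]
ee_rot: [0.0, -0.033, 0.999, 0.0]
wrist_force: [1.3, 0.4, 0.1]
width: 1.0
```

```bash
python3 go.py 503.5 -142 150 0.069; python3 - <<'E'
from h import *
from cell import ctrl
for n in("side","top"):
    r=ctrl.read_camera(n); pickle.dump(r,open(n+"3.pkl","wb"))
crop(load("side3"),"d6",320,230,490,430,4)
crop(load("top3"),"d6t",340,190,520,310,4)
E
```

```text
t 10.8 pos [ 512.3 -234.1  183.7] J [ 0.57  0.71 -0.38  1.81  0.39  0.69  1.61] w 1.0 F [1.3 0.4 0.1]
tool yaw 0.0664 tilt [0.0005 0.0005]
total turn units [ 0.0002  0.0003 -0.0013]
total slide units now [0.027 0.925 0.337]  after turn [0.025 0.925 0.337]
```

View pics/d6.png

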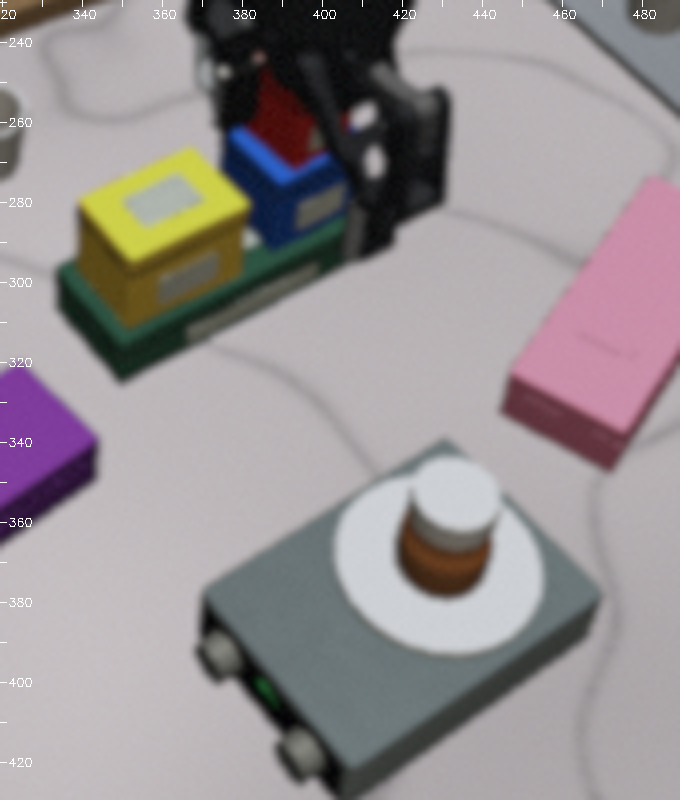

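View pics/d6t.png

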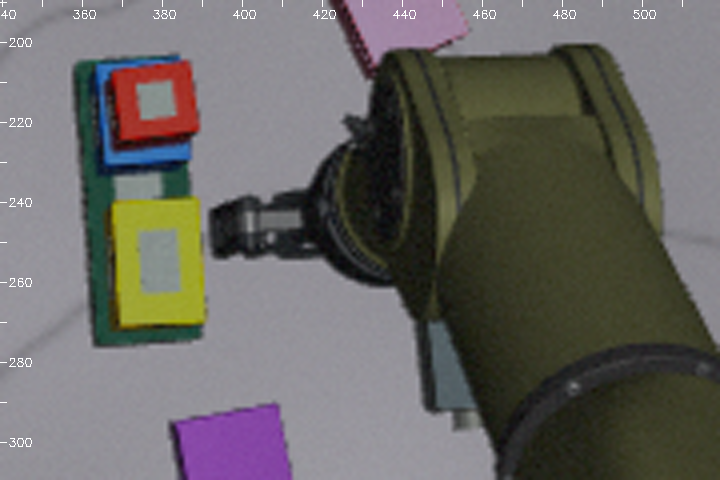

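Request:
drive_tool(dr=[[0, 0, 0], [0, 0, 0], [0, 0, 0], [0, 0, 0], [0, 0, 0], [0, 0, 0], [0, 0, 0], [0, 0, 0]], slide=[[0.01, 0.3, 0], [0.01, 0.3, 0], [0.005, 0.2, 0], [0, 0.12, 0], [0, 0, 0.1], [0, 0, 0.14], [0, 0, 0.1], [0, 0, 0]], gripper=[1, 1, 1, 1, 1, 1, 1, 1])

```text
t: 11.7
tool_pos: [503.0, -145.4, 147.6]
ee_rot: [-0.002, -0.033, 0.999, -0.0]
wrist_force: [-1.0, 0.5, 0.8]
width: 0.999
```

Request:
drive_tool(dr=[[0, 0, 0], [0, 0, 0], [0, 0, 0], [0, 0, 0], [0, 0, 0], [0, 0, 0], [0, 0, 0], [0, 0, 0]], slide=[[0, 0, 0], [0, 0, 0.05], [0, 0, 0.1], [0, 0, 0.1], [0, 0, 0.1], [0, 0, 0], [0, 0, 0], [0, 0, 0]], gripper=[1, 1, 1, 1, 1, 1, 1, 1])

```text
t: 12.5
tool_pos: [504.4, -144.2, 114.4]
ee_rot: [0.0, -0.034, 0.999, 0.0]
wrist_force: [-1.0, -0.2, -0.5]
width: 0.997
```

```bash
python3 go.py 503.7 -142 76 0.069; python3 - <<'E'
from h import *
from cell import ctrl
for n in("side",):
    r=ctrl.read_camera(n); pickle.dump(r,open(n+"4.pkl","wb"))
crop(load("side4"),"d7",310,200,430,340,5)
E
```

```text
t 12.5 pos [ 504.4 -144.2  114.4] J [ 0.36  0.78 -0.27  1.98  0.46  0.44  1.38] w 0.997 F [-1.  -0.2 -0.5]
tool yaw 0.0673 tilt [0.0004 0.0001]
total turn units [ 0.      0.0002 -0.0008]
total slide units now [0.006 0.023 0.384]  after turn [0.005 0.023 0.384]
```

View pics/d7.png

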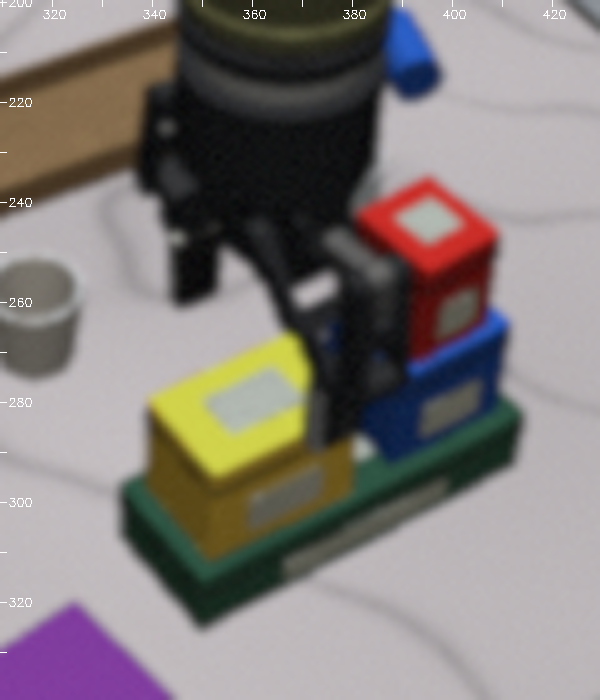

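Request:
drive_tool(dr=[[0, 0, -0.001], [0, 0, 0], [0, 0, 0], [0, 0, 0], [0, 0, 0], [0, 0, 0], [0, 0, 0], [0, 0, 0]], slide=[[0.006, 0.023, 0.04], [0, 0, 0.1], [0, 0, 0.1], [0, 0, 0.1], [0, 0, 0.04], [0, 0, 0], [0, 0, 0], [0, 0, 0]], gripper=[1, 1, 1, 1, 1, 1, 0.8, 0.7])

```text
t: 13.35
tool_pos: [503.7, -142.1, 76.5]
ee_rot: [0.0, -0.035, 0.999, -0.0]
wrist_force: [-0.1, -0.1, -0.1]
width: 0.703
```

Request:
drive_tool(dr=[[0, 0, 0], [0, 0, 0], [0, 0, 0], [0, 0, 0], [0, 0, 0], [0, 0, 0], [0, 0, 0], [0, 0, 0]], slide=[[0, 0, 0], [0, 0, 0], [0, 0, 0], [0, 0, 0], [0, 0, 0], [0, 0, 0], [0, 0, 0], [0, 0, 0]], gripper=[0.65, 0.6, 0.57, 0.5, 0.4, 0.4, 0.4, 0.4], grip_force=50)

```text
t: 14.15
tool_pos: [503.6, -142.1, 76.8]
ee_rot: [0.0, -0.035, 0.999, -0.0]
wrist_force: [-0.1, -0.3, 6.2]
width: 0.578
```

```bash
python3 go.py 503.7 -142 76 0.069
```

```text
t 14.15 pos [ 503.6 -142.1   76.8] J [ 0.32  0.84 -0.22  2.    0.49  0.35  1.34] w 0.578 F [-0.1 -0.3  6.2]
tool yaw 0.0691 tilt [ 0.0007 -0.0002]
total turn units [-0.0001  0.0004  0.0001]
total slide units now [-0.001  0.001  0.008]  after turn [-0.001  0.001  0.008]
```

Request:
drive_tool(dr=[[0, 0, 0], [0, 0, 0], [0, 0, 0], [0, 0, 0], [0, 0, 0], [0, 0, 0], [0, 0, 0], [0, 0, 0]], slide=[[0, 0, -0.03], [0, 0, -0.08], [0, 0, -0.15], [0, 0, -0.2], [0, 0, -0.15], [0, 0, -0.08], [0, 0, 0], [0, 0, 0]], gripper=[0.4, 0.4, 0.4, 0.4, 0.4, 0.4, 0.4, 0.4])

```text
t: 14.95
tool_pos: [503.1, -142.1, 145.0]
ee_rot: [-0.0, -0.035, 0.999, 0.0]
wrist_force: [-0.3, -0.4, -1.1]
width: 0.578
```

```bash
python3 go.py 515.5 127.8 80 0.013; python3 - <<'E'
from h import *
from cell import ctrl
for n in("side",):
    r=ctrl.read_camera(n); pickle.dump(r,open(n+"4.pkl","wb"))
crop(load("side4"),"d8",310,180,430,320,5)
E
```

```text
t 14.95 pos [ 503.1 -142.1  145. ] J [ 0.38  0.73 -0.31  1.96  0.43  0.52  1.4 ] w 0.578 F [-0.3 -0.4 -1.1]
tool yaw 0.0691 tilt [-0.0006  0.0001]
total turn units [ 0.0001 -0.0003  0.0281]
total slide units now [-0.311  2.684  0.65 ]  after turn [-0.159  2.697  0.65 ]
```

View pics/d8.png

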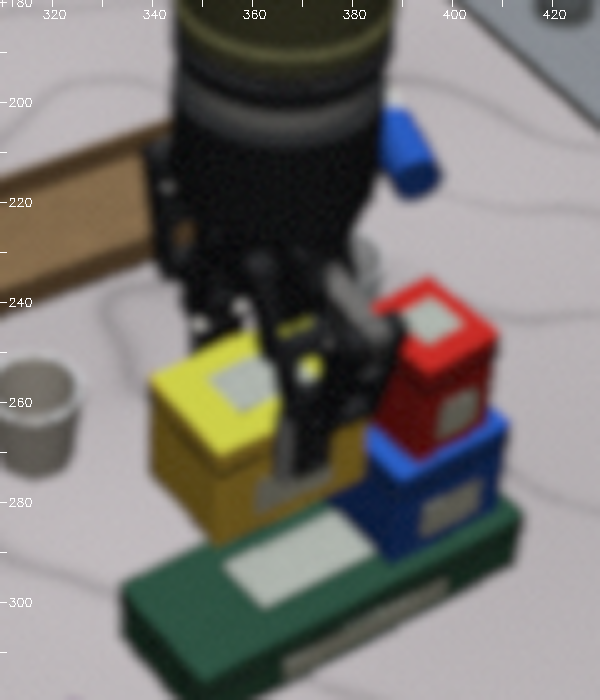

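Request:
drive_tool(dr=[[0, 0, 0.014], [0, 0, 0.014], [0, 0, 0], [0, 0, 0], [0, 0, 0], [0, 0, 0], [0, 0, 0], [0, 0, 0]], slide=[[0, 0, 0], [0, 0.15, 0], [-0.02, 0.3, 0], [-0.03, 0.4, 0], [-0.03, 0.4, 0], [-0.03, 0.4, 0], [-0.03, 0.4, 0], [-0.02, 0.3, 0]], gripper=[0.4, 0.4, 0.4, 0.4, 0.4, 0.4, 0.4, 0.4])

```text
t: 15.8
tool_pos: [515.6, 96.6, 144.8]
ee_rot: [-0.0, -0.007, 1.0, 0.001]
wrist_force: [0.7, -0.1, -1.1]
width: 0.578
```

Request:
drive_tool(dr=[[0, 0, 0], [0, 0, 0], [0, 0, 0], [0, 0, 0], [0, 0, 0], [0, 0, 0], [0, 0, 0], [0, 0, 0]], slide=[[0, 0.2, 0], [0, 0.1, 0], [0, 0.05, 0], [0, 0, 0.1], [0, 0, 0.2], [0, 0, 0.2], [0, 0, 0.1], [0, 0, 0]], gripper=[0.4, 0.4, 0.4, 0.4, 0.4, 0.4, 0.4, 0.4])

```text
t: 16.6
tool_pos: [514.4, 126.4, 83.7]
ee_rot: [-0.002, -0.006, 1.0, -0.001]
wrist_force: [-1.2, -0.7, -1.4]
width: 0.575
```

```bash
python3 go.py 515.5 127.8 43.5 0.013; python3 - <<'E'
from h import *
from cell import ctrl
for n in("side","top"):
    r=ctrl.read_camera(n); pickle.dump(r,open(n+"5.pkl","wb"))
crop(load("side5"),"d9",250,140,390,270,5)
crop(load("top5"),"d9t",220,170,330,290,5)
E
```

```text
t 16.6 pos [514.4 126.4  83.7] J [-0.23  0.83 -0.17  1.97  0.36  0.37  0.9 ] w 0.575 F [-1.2 -0.7 -1.4]
tool yaw 0.0115 tilt [-0.0033 -0.002 ]
total turn units [-0.001  -0.0017 -0.0007]
total slide units now [-0.013  0.014  0.402]  after turn [-0.011  0.013  0.402]
```

View pics/d9.png

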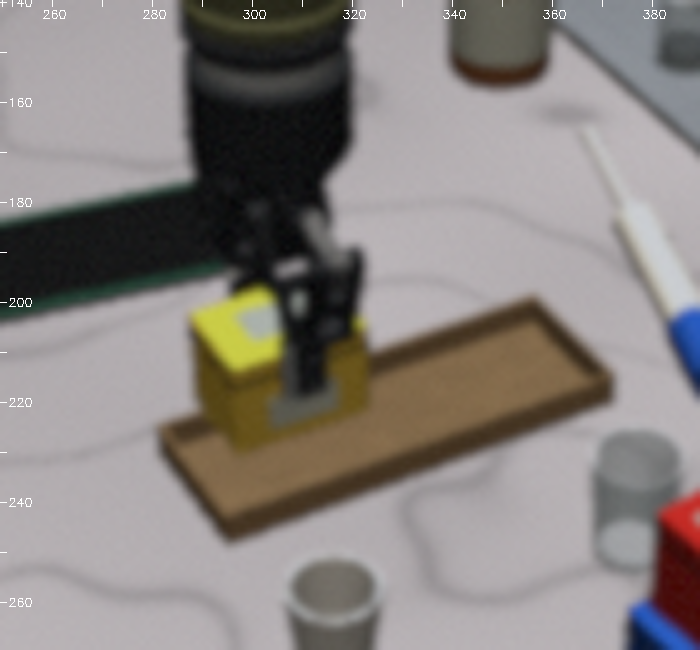

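View pics/d9t.png

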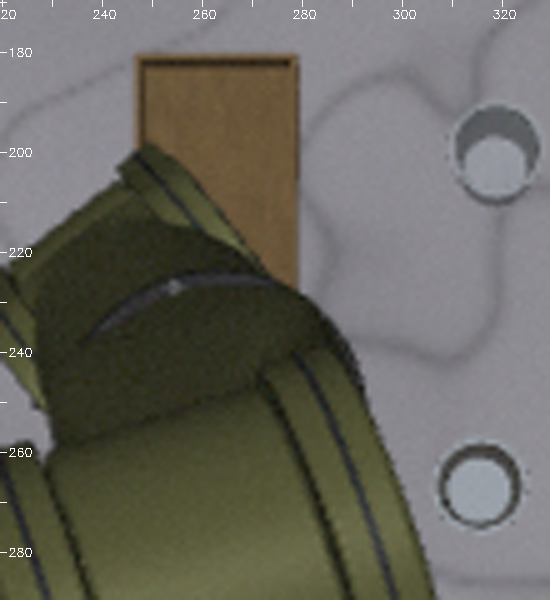

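Request:
drive_tool(dr=[[0, 0, 0], [0, 0, 0], [0, 0, 0], [0, 0, 0], [0, 0, 0], [0, 0, 0], [0, 0, 0], [0, 0, 0]], slide=[[0, 0, 0], [0, 0, 0.05], [0, 0, 0.08], [0, 0, 0.08], [0, 0, 0.06], [0, 0, 0.03], [0, 0, 0], [0, 0, 0]], gripper=[0.4, 0.4, 0.4, 0.4, 0.4, 0.4, 0.4, 0.4])

```text
t: 17.5
tool_pos: [515.4, 128.2, 55.2]
ee_rot: [-0.0, -0.007, 1.0, 0.0]
wrist_force: [-0.3, 0.2, -1.2]
width: 0.579
```

```bash
python3 go.py 515.5 127.8 43.5 0.013
```

```text
t 17.5 pos [515.4 128.2  55.2] J [-0.25  0.88 -0.14  1.98  0.37  0.3   0.89] w 0.579 F [-0.3  0.2 -1.2]
tool yaw 0.0133 tilt [-0.      0.0001]
total turn units [ 0.     -0.      0.0001]
total slide units now [-0.001 -0.004  0.117]  after turn [-0.001 -0.004  0.117]
```

Request:
drive_tool(dr=[[0, 0, 0], [0, 0, 0], [0, 0, 0], [0, 0, 0], [0, 0, 0], [0, 0, 0], [0, 0, 0], [0, 0, 0]], slide=[[0, 0, 0.04], [0, 0, 0.03], [0, 0, 0.03], [0, 0, 0.01], [0, 0, 0.005], [0, 0, 0], [0, 0, 0], [0, 0, 0]], gripper=[0.4, 0.4, 0.4, 0.4, 0.4, 0.4, 0.4, 0.4])

```text
t: 18.3
tool_pos: [515.5, 128.2, 43.8]
ee_rot: [0.0, -0.007, 1.0, 0.0]
wrist_force: [-0.4, 0.3, -1.8]
width: 0.578
```

```bash
python3 go.py 515.5 127.8 43.5 0.013
```

```text
t 18.3 pos [515.5 128.2  43.8] J [-0.25  0.91 -0.13  1.98  0.38  0.28  0.88] w 0.578 F [-0.4  0.3 -1.8]
tool yaw 0.0132 tilt [0.0002 0.0002]
total turn units [0.0001 0.0001 0.0001]
total slide units now [ 0.    -0.004  0.003]  after turn [ 0.    -0.004  0.003]
```

Request:
drive_tool(dr=[[0, 0, 0], [0, 0, 0], [0, 0, 0], [0, 0, 0], [0, 0, 0], [0, 0, 0], [0, 0, 0], [0, 0, 0]], slide=[[0, 0, 0.005], [0, 0, 0.005], [0, 0, 0.005], [0, 0, 0], [0, 0, 0], [0, 0, 0], [0, 0, 0], [0, 0, 0]], gripper=[0.4, 0.4, 0.4, 0.4, 0.4, 0.4, 0.4, 0.4])

```text
t: 19.1
tool_pos: [515.5, 128.2, 43.8]
ee_rot: [0.001, -0.007, 1.0, -0.0]
wrist_force: [-2.8, -0.6, 14.0]
width: 0.577
```

```bash
python3 go.py 515.5 127.8 43.5 0.013
```

```text
t 19.1 pos [515.5 128.2  43.8] J [-0.25  0.91 -0.13  1.98  0.38  0.28  0.88] w 0.577 F [-2.8 -0.6 14. ]
tool yaw 0.0132 tilt [0.001 0.   ]
total turn units [-0.      0.0005  0.0001]
total slide units now [ 0.    -0.004  0.003]  after turn [ 0.    -0.004  0.003]
```

Contact. Release and rise.

Request:
drive_tool(dr=[[0, 0, 0], [0, 0, 0], [0, 0, 0], [0, 0, 0], [0, 0, 0], [0, 0, 0], [0, 0, 0], [0, 0, 0]], slide=[[0, 0, -0.01], [0, 0, 0], [0, 0, 0], [0, 0, 0], [0, 0, 0], [0, 0, 0], [0, 0, -0.05], [0, 0, -0.1]], gripper=[0.6, 0.65, 0.7, 0.75, 0.8, 0.9, 0.9, 0.9])

```text
t: 19.9
tool_pos: [514.9, 128.0, 58.3]
ee_rot: [-0.001, -0.007, 1.0, -0.0]
wrist_force: [0.3, 0.3, 0.3]
width: 0.904
```

Request:
drive_tool(dr=[[0, 0, 0], [0, 0, 0], [0, 0, 0], [0, 0, 0], [0, 0, 0], [0, 0, 0], [0, 0, 0], [0, 0, 0]], slide=[[0, 0, -0.2], [0, 0, -0.3], [0, 0, -0.4], [0, 0, -0.4], [0, -0.1, -0.2], [-0.08, -0.3, 0], [-0.1, -0.4, 0], [-0.12, -0.4, 0]], gripper=[0.9, 0.9, 1, 1, 1, 1, 1, 1])

```text
t: 20.7
tool_pos: [547.0, 7.6, 209.6]
ee_rot: [0.001, -0.007, 1.0, 0.0]
wrist_force: [-0.1, 0.3, -0.4]
width: 1.002
```

```bash
python3 go.py 588.2 -134.3 190 0.135; python3 - <<'E'
from h import *
from cell import ctrl
for n in("side","top"):
    r=ctrl.read_camera(n); pickle.dump(r,open(n+"6.pkl","wb"))
crop(load("side6"),"e1",250,130,430,320,4)
crop(load("top6"),"e1t",220,170,410,300,4)
E
```

```text
t 20.7 pos [547.    7.6 209.6] J [ 0.09  0.65 -0.31  1.84  0.29  0.7   1.2 ] w 1.002 F [-0.1  0.3 -0.4]
tool yaw 0.0149 tilt [0.0012 0.    ]
total turn units [-0.      0.0006 -0.06  ]
total slide units now [-0.39  -1.425  0.197]  after turn [-0.217 -1.462  0.196]
```

View pics/e1.png

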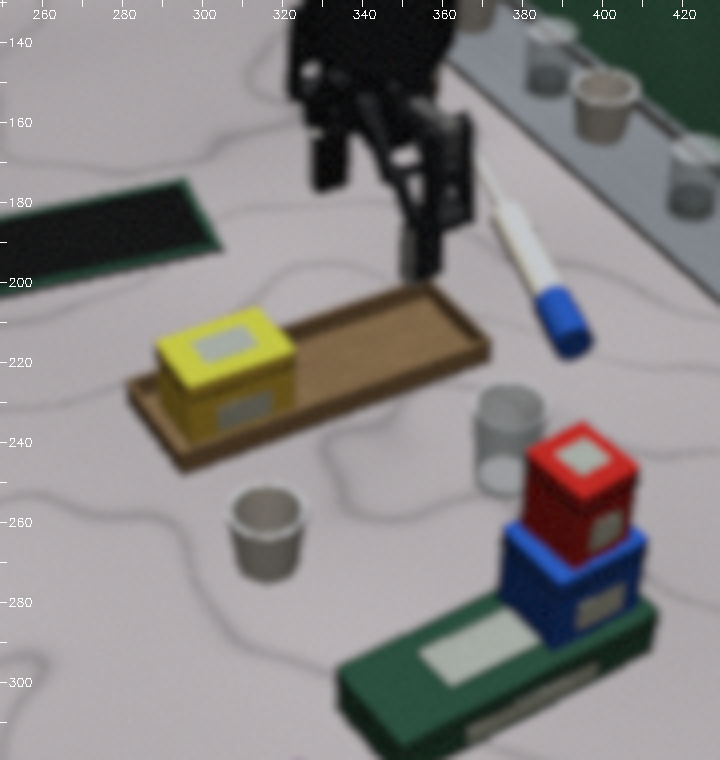

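View pics/e1t.png

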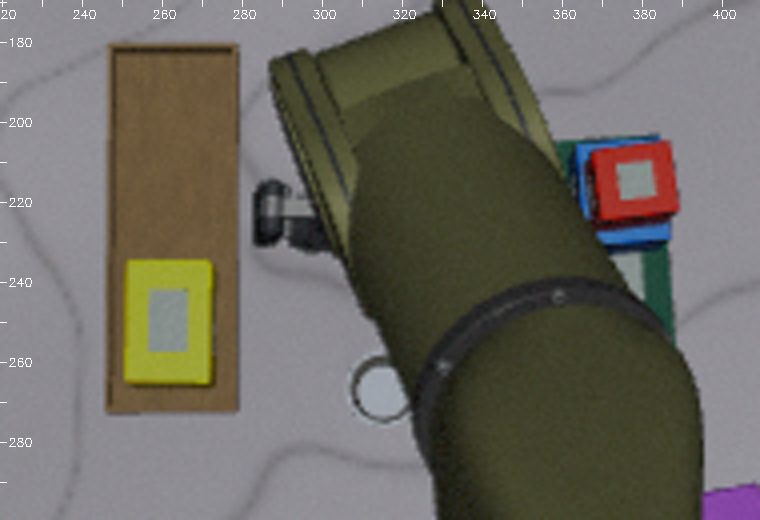

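Request:
drive_tool(dr=[[0, 0, -0.03], [0, 0, -0.03], [0, 0, 0], [0, 0, 0], [0, 0, 0], [0, 0, 0], [0, 0, 0], [0, 0, 0]], slide=[[0, 0, 0], [0, 0, 0], [-0.06, -0.4, 0], [-0.06, -0.4, 0], [-0.05, -0.35, 0], [-0.04, -0.21, 0.1], [0, -0.1, 0.1], [0, 0, 0]], gripper=[1, 1, 1, 1, 1, 1, 1, 1])

```text
t: 21.6
tool_pos: [585.5, -133.7, 186.3]
ee_rot: [-0.002, -0.066, 0.998, 0.0]
wrist_force: [-0.3, 0.2, 0.9]
width: 1.002
```

Request:
drive_tool(dr=[[0, 0, 0], [0, 0, 0], [0, 0, 0], [0, 0, 0], [0, 0, 0], [0, 0, 0], [0, 0, 0], [0, 0, 0]], slide=[[0, 0, 0], [0, 0, 0], [0, 0, 0.05], [0, 0, 0.1], [0, 0, 0.05], [0, 0, 0], [0, 0, 0], [0, 0, 0]], gripper=[1, 1, 1, 1, 1, 1, 1, 1])

```text
t: 22.4
tool_pos: [587.4, -133.4, 168.4]
ee_rot: [0.0, -0.067, 0.998, 0.0]
wrist_force: [-0.9, 0.0, -0.0]
width: 0.997
```

```bash
python3 go.py 588.2 -134.3 130.5 0.135; python3 - <<'E'
from h import *
from cell import ctrl
for n in("side",):
    r=ctrl.read_camera(n); pickle.dump(r,open(n+"7.pkl","wb"))
crop(load("side7"),"e2",330,170,450,310,5)
E
```

```text
t 22.4 pos [ 587.4 -133.4  168.4] J [ 0.34  0.77 -0.34  1.71  0.37  0.72  1.52] w 0.997 F [-0.9  0.  -0. ]
tool yaw 0.1332 tilt [0.0005 0.    ]
total turn units [-0.      0.0002 -0.0009]
total slide units now [-0.006 -0.01   0.379]  after turn [-0.006 -0.01   0.379]
```

View pics/e2.png

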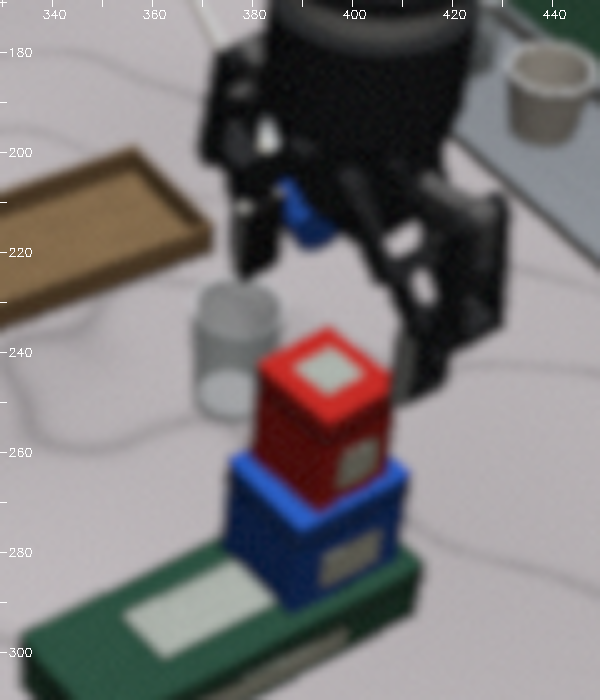

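Request:
drive_tool(dr=[[0, 0, 0], [0, 0, 0], [0, 0, 0], [0, 0, 0], [0, 0, 0], [0, 0, 0], [0, 0, 0], [0, 0, 0]], slide=[[-0.006, -0.01, 0.04], [0, 0, 0.1], [0, 0, 0.1], [0, 0, 0.1], [0, 0, 0.04], [0, 0, 0], [0, 0, 0], [0, 0, 0]], gripper=[1, 1, 1, 1, 1, 1, 0.8, 0.65])

```text
t: 23.25
tool_pos: [588.3, -134.3, 130.7]
ee_rot: [0.0, -0.067, 0.998, -0.0]
wrist_force: [-0.6, -0.3, -0.3]
width: 0.692
```

Request:
drive_tool(dr=[[0, 0, 0], [0, 0, 0], [0, 0, 0], [0, 0, 0], [0, 0, 0], [0, 0, 0], [0, 0, 0], [0, 0, 0]], slide=[[0, 0, 0], [0, 0, 0], [0, 0, 0], [0, 0, 0], [0, 0, 0], [0, 0, 0], [0, 0, 0], [0, 0, 0]], gripper=[0.58, 0.53, 0.5, 0.45, 0.35, 0.35, 0.35, 0.35], grip_force=40)

```text
t: 24.05
tool_pos: [588.3, -134.2, 130.7]
ee_rot: [0.0, -0.067, 0.998, -0.0]
wrist_force: [-0.3, 0.8, 5.2]
width: 0.509
```

```bash
python3 go.py 588.2 -134.3 130.5 0.135
```

```text
t 24.05 pos [ 588.3 -134.2  130.7] J [ 0.33  0.83 -0.32  1.73  0.39  0.65  1.49] w 0.509 F [-0.3  0.8  5.2]
tool yaw 0.1333 tilt [0.0009 0.    ]
total turn units [-0.0001  0.0004 -0.0009]
total slide units now [ 0.001 -0.001  0.002]  after turn [ 0.001 -0.001  0.002]
```

Request:
drive_tool(dr=[[0, 0, 0], [0, 0, 0], [0, 0, 0], [0, 0, 0], [0, 0, 0], [0, 0, 0], [0, 0, 0], [0, 0, 0]], slide=[[0, 0, -0.02], [0, 0, -0.05], [0, 0, -0.1], [0, 0, -0.12], [0, 0, -0.1], [0, 0, -0.05], [0, 0, 0], [0, 0, 0]], gripper=[0.35, 0.35, 0.35, 0.35, 0.35, 0.35, 0.35, 0.35])

```text
t: 24.85
tool_pos: [587.8, -134.4, 174.3]
ee_rot: [-0.0, -0.067, 0.998, -0.0]
wrist_force: [0.6, -0.2, -0.9]
width: 0.511
```

```bash
python3 go.py 653.5 129.4 80 0.013; python3 - <<'E'
from h import *
from cell import ctrl
for n in("side",):
    r=ctrl.read_camera(n); pickle.dump(r,open(n+"7.pkl","wb"))
crop(load("side7"),"e3",330,170,450,310,4)
E
```

```text
t 24.85 pos [ 587.8 -134.4  174.3] J [ 0.35  0.77 -0.35  1.7   0.36  0.74  1.52] w 0.511 F [ 0.6 -0.2 -0.9]
tool yaw 0.1331 tilt [-0.0001 -0.    ]
total turn units [-0.     -0.0001  0.0601]
total slide units now [-1.001  2.527  0.943]  after turn [-0.691  2.629  0.943]
```

View pics/e3.png

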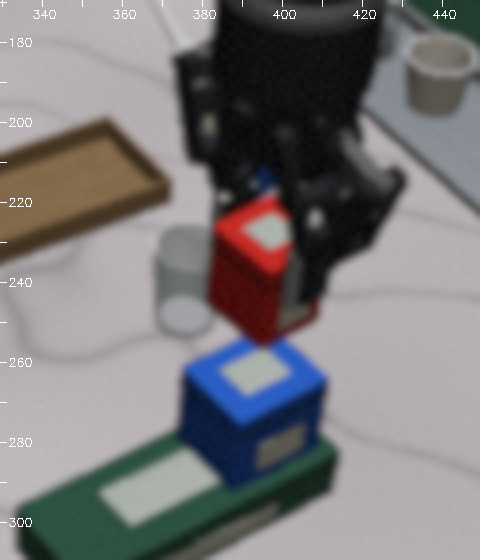

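Request:
drive_tool(dr=[[0, 0, 0.03], [0, 0, 0.03], [0, 0, 0], [0, 0, 0], [0, 0, 0], [0, 0, 0], [0, 0, 0], [0, 0, 0]], slide=[[0, 0, 0], [0, 0, 0], [-0.06, 0.25, 0], [-0.1, 0.38, 0], [-0.1, 0.4, 0], [-0.1, 0.4, 0], [-0.1, 0.4, 0], [-0.1, 0.35, 0]], gripper=[0.35, 0.35, 0.35, 0.35, 0.35, 0.35, 0.35, 0.35])

```text
t: 25.7
tool_pos: [640.7, 87.2, 173.7]
ee_rot: [-0.001, -0.007, 1.0, 0.0]
wrist_force: [1.1, -0.5, -0.9]
width: 0.508
```

Request:
drive_tool(dr=[[0, 0, 0], [0, 0, 0], [0, 0, 0], [0, 0, 0], [0, 0, 0], [0, 0, 0], [0, 0, 0], [0, 0, 0]], slide=[[-0.08, 0.25, 0], [-0.05, 0.15, 0], [0, 0.05, 0.1], [0, 0, 0.2], [0, 0, 0.25], [0, 0, 0.2], [0, 0, 0.1], [0, 0, 0]], gripper=[0.35, 0.35, 0.35, 0.35, 0.35, 0.35, 0.35, 0.35])

```text
t: 26.5
tool_pos: [652.0, 127.4, 87.2]
ee_rot: [-0.002, -0.006, 1.0, -0.001]
wrist_force: [-0.1, -0.4, 0.1]
width: 0.507
```

Request:
drive_tool(dr=[[0, 0, 0], [0, 0, 0], [0, 0, 0], [0, 0, 0], [0, 0, 0], [0, 0, 0], [0, 0, 0], [0, 0, 0]], slide=[[0, 0, 0], [0, 0, 0], [0, 0, 0], [0, 0, 0], [0, 0, 0], [0, 0, 0], [0, 0, 0], [0, 0, 0]], gripper=[0.35, 0.35, 0.35, 0.35, 0.35, 0.35, 0.35, 0.35])

```text
t: 27.3
tool_pos: [653.5, 129.6, 89.3]
ee_rot: [-0.0, -0.007, 1.0, 0.0]
wrist_force: [0.2, -0.5, -1.2]
width: 0.506
```

```bash
python3 go.py 653.5 129.4 43.7 0.013; python3 - <<'E'
from h import *
from cell import ctrl
for n in("side","top"):
    r=ctrl.read_camera(n); pickle.dump(r,open(n+"8.pkl","wb"))
crop(load("side8"),"e4",270,130,410,270,4)
crop(load("top8"),"e4t",220,170,330,290,4)
E
```

```text
t 27.3 pos [653.5 129.6  89.3] J [-0.14  0.95 -0.24  1.54  0.31  0.69  1.06] w 0.506 F [ 0.2 -0.5 -1.2]
tool yaw 0.0133 tilt [-0.  0.]
total turn units [ 0.     -0.      0.0001]
total slide units now [-0.    -0.002  0.456]  after turn [-0.    -0.002  0.456]
```

View pics/e4.png

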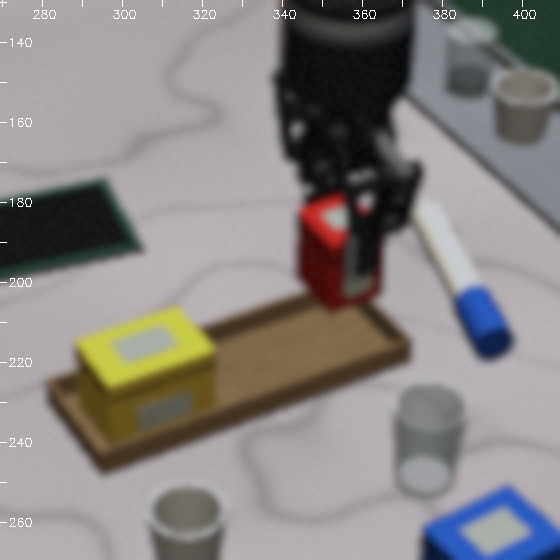

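View pics/e4t.png

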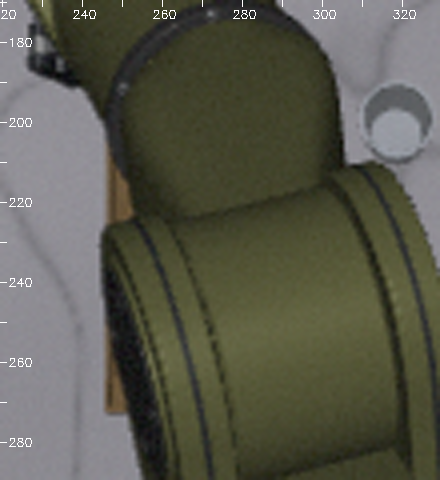

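Request:
drive_tool(dr=[[0, 0, 0], [0, 0, 0], [0, 0, 0], [0, 0, 0], [0, 0, 0], [0, 0, 0], [0, 0, 0], [0, 0, 0]], slide=[[0, 0, 0.06], [0, 0, 0.1], [0, 0, 0.12], [0, 0, 0.08], [0, 0, 0.05], [0, 0, 0.03], [0, 0, 0], [0, 0, 0]], gripper=[0.35, 0.35, 0.35, 0.35, 0.35, 0.35, 0.35, 0.35])

```text
t: 28.2
tool_pos: [653.8, 129.7, 45.6]
ee_rot: [0.0, -0.007, 1.0, 0.0]
wrist_force: [-0.2, -0.1, -0.9]
width: 0.506
```

Request:
drive_tool(dr=[[0, 0, 0], [0, 0, 0], [0, 0, 0], [0, 0, 0], [0, 0, 0], [0, 0, 0], [0, 0, 0], [0, 0, 0]], slide=[[0, 0, 0.01], [0, 0, 0.005], [0, 0, 0.005], [0, 0, 0], [0, 0, 0], [0, 0, 0], [0, 0, 0], [0, 0, 0]], gripper=[0.35, 0.35, 0.35, 0.35, 0.35, 0.35, 0.35, 0.35])

```text
t: 29.0
tool_pos: [653.7, 129.7, 43.8]
ee_rot: [0.0, -0.007, 1.0, 0.0]
wrist_force: [-1.6, -0.0, 5.5]
width: 0.508
```

```bash
python3 go.py 653.5 129.4 43.7 0.013
```

```text
t 29.0 pos [653.7 129.7  43.8] J [-0.15  1.01 -0.22  1.55  0.33  0.62  1.04] w 0.508 F [-1.6 -0.   5.5]
tool yaw 0.0132 tilt [0.0005 0.0001]
total turn units [0.0001 0.0002 0.0001]
total slide units now [ 0.002 -0.003  0.001]  after turn [ 0.002 -0.003  0.001]
```

Request:
drive_tool(dr=[[0, 0, 0], [0, 0, 0], [0, 0, 0], [0, 0, 0], [0, 0, 0], [0, 0, 0], [0, 0, 0], [0, 0, 0]], slide=[[0, 0, 0], [0, 0, 0], [0, 0, 0], [0, 0, 0], [0, 0, 0], [0, 0, 0], [0, 0, -0.05], [0, 0, -0.1]], gripper=[0.53, 0.58, 0.65, 0.75, 0.8, 0.9, 0.9, 0.9])

```text
t: 29.8
tool_pos: [652.9, 129.5, 58.1]
ee_rot: [-0.001, -0.007, 1.0, -0.0]
wrist_force: [0.4, 1.1, -0.6]
width: 0.899
```

Request:
drive_tool(dr=[[0, 0, 0], [0, 0, 0], [0, 0, 0], [0, 0, 0], [0, 0, 0], [0, 0, 0], [0, 0, 0], [0, 0, 0]], slide=[[0, 0, -0.2], [0, 0, -0.3], [0, 0, -0.4], [0, 0, -0.2], [0, -0.1, 0], [0.08, -0.35, 0], [0.1, -0.4, 0], [0.1, -0.4, 0]], gripper=[0.9, 0.9, 1, 1, 1, 1, 1, 1])

```text
t: 30.6
tool_pos: [626.1, 2.4, 167.9]
ee_rot: [-0.0, -0.007, 1.0, -0.0]
wrist_force: [0.8, -0.1, -0.5]
width: 1.0
```

```bash
python3 go.py 590.3 -133.3 150 0.098; python3 - <<'E'
from h import *
from cell import ctrl
for n in("side","top"):
    r=ctrl.read_camera(n); pickle.dump(r,open(n+"9.pkl","wb"))
crop(load("side9"),"e5",250,130,430,320,4)
crop(load("top9"),"e5t",220,170,410,300,4)
E
```

```text
t 30.6 pos [626.1   2.4 167.9] J [ 0.08  0.8  -0.29  1.63  0.3   0.76  1.24] w 1.0 F [ 0.8 -0.1 -0.5]
tool yaw 0.0138 tilt [-0.0009 -0.0007]
total turn units [-0.0003 -0.0005 -0.0421]
total slide units now [ 0.377 -1.352  0.181]  after turn [ 0.49  -1.315  0.179]
```

View pics/e5.png

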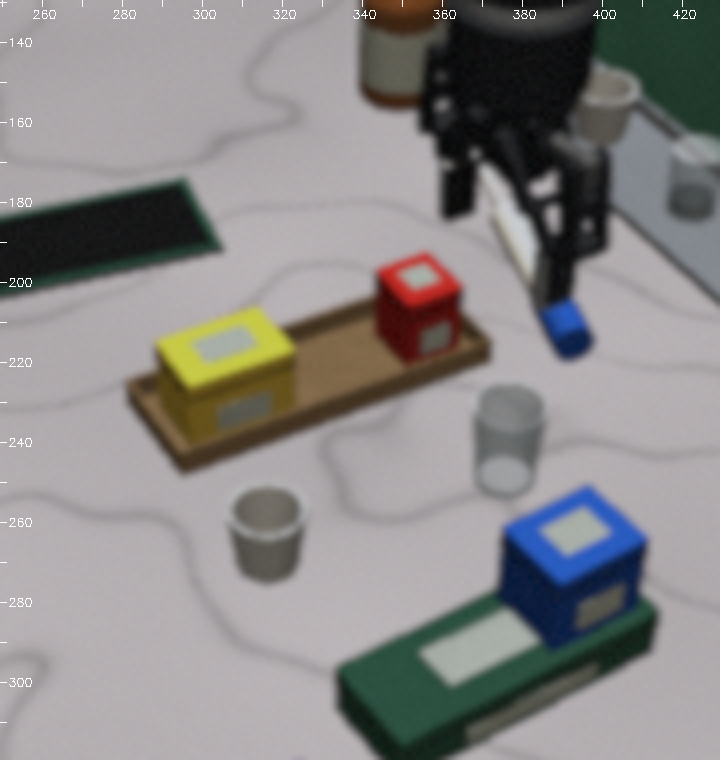

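View pics/e5t.png

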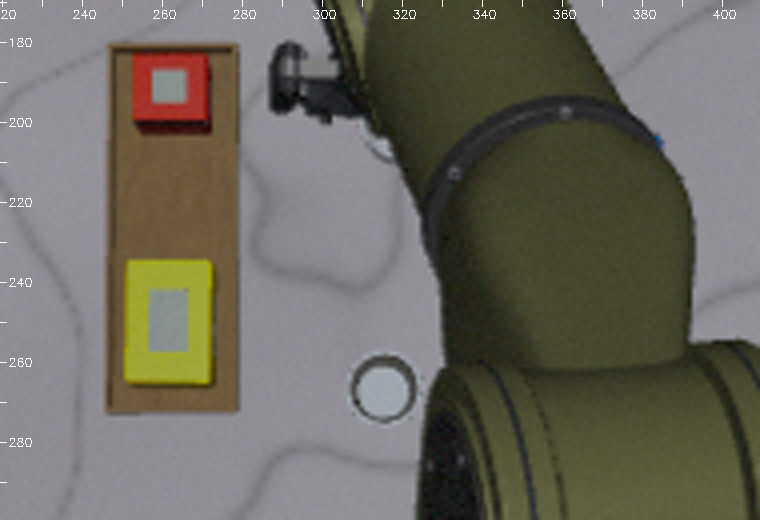

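Request:
drive_tool(dr=[[0, 0, -0.021], [0, 0, -0.021], [0, 0, 0], [0, 0, 0], [0, 0, 0], [0, 0, 0], [0, 0, 0], [0, 0, 0]], slide=[[0, 0, 0], [0, 0, 0], [0.15, -0.4, 0], [0.15, -0.4, 0], [0.12, -0.31, 0], [0.07, -0.2, 0], [0, 0, 0.1], [0, 0, 0.1]], gripper=[1, 1, 1, 1, 1, 1, 1, 1])

```text
t: 31.5
tool_pos: [590.9, -130.9, 147.5]
ee_rot: [0.0, -0.048, 0.999, 0.0]
wrist_force: [-0.4, 1.2, 0.9]
width: 0.997
```

Request:
drive_tool(dr=[[0, 0, 0], [0, 0, 0], [0, 0, 0], [0, 0, 0], [0, 0, 0], [0, 0, 0], [0, 0, 0], [0, 0, 0]], slide=[[0, 0, 0.1], [0, 0, 0.1], [0, 0, 0], [0, 0, 0], [0, 0, 0], [0, 0, 0], [0, 0, 0], [0, 0, 0]], gripper=[1, 1, 1, 1, 1, 1, 1, 1])

```text
t: 32.3
tool_pos: [591.2, -131.0, 128.6]
ee_rot: [0.0, -0.049, 0.999, -0.0]
wrist_force: [-1.0, 0.7, -0.1]
width: 0.999
```

```bash
python3 go.py 590.3 -133.3 76 0.098; python3 - <<'E'
from h import *
from cell import ctrl
for n in("side","top"):
    r=ctrl.read_camera(n); pickle.dump(r,open(n+"10.pkl","wb"))
crop(load("side10"),"e6",330,180,450,320,5)
E
```

```text
t 32.3 pos [ 591.2 -131.   128.6] J [ 0.32  0.83 -0.31  1.72  0.38  0.65  1.46] w 0.999 F [-1.   0.7 -0.1]
tool yaw 0.0971 tilt [ 0.0006 -0.    ]
total turn units [-0.      0.0003 -0.0004]
total slide units now [ 0.012 -0.022  0.526]  after turn [ 0.011 -0.022  0.526]
```

View pics/e6.png

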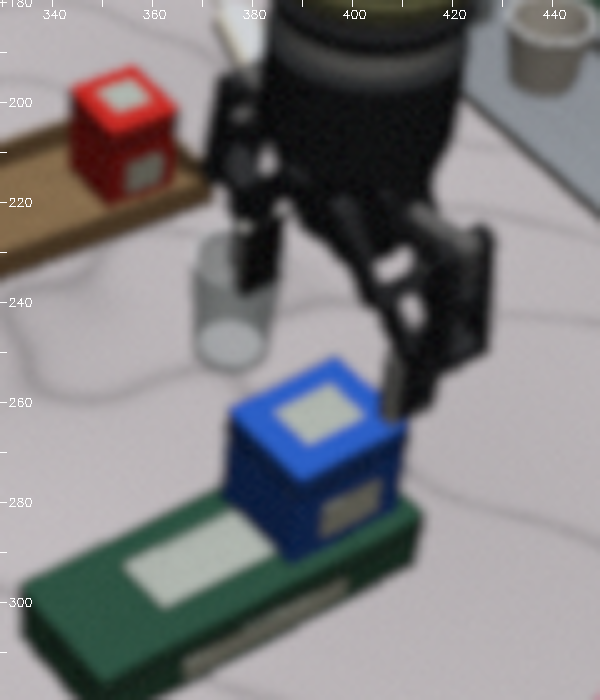

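Request:
drive_tool(dr=[[0, 0, 0], [0, 0, 0], [0, 0, 0], [0, 0, 0], [0, 0, 0], [0, 0, 0], [0, 0, 0], [0, 0, 0]], slide=[[0.012, -0.022, 0], [0, 0, 0.1], [0, 0, 0.14], [0, 0, 0.14], [0, 0, 0.1], [0, 0, 0.045], [0, 0, 0], [0, 0, 0]], gripper=[1, 1, 1, 1, 1, 1, 1, 0.75])

```text
t: 33.2
tool_pos: [590.3, -133.1, 75.8]
ee_rot: [0.0, -0.049, 0.999, 0.0]
wrist_force: [-0.2, -0.9, 0.1]
width: 0.857
```

Request:
drive_tool(dr=[[0, 0, 0], [0, 0, 0], [0, 0, 0], [0, 0, 0], [0, 0, 0], [0, 0, 0], [0, 0, 0], [0, 0, 0]], slide=[[0, 0, 0], [0, 0, 0], [0, 0, 0], [0, 0, 0], [0, 0, 0], [0, 0, 0], [0, 0, 0], [0, 0, 0]], gripper=[0.65, 0.6, 0.57, 0.5, 0.4, 0.4, 0.4, 0.4], grip_force=50)

```text
t: 34.0
tool_pos: [590.6, -133.2, 76.5]
ee_rot: [0.001, -0.049, 0.999, -0.0]
wrist_force: [-0.0, 0.2, 6.6]
width: 0.578
```

```bash
python3 go.py 590.3 -133.3 76 0.098
```

```text
t 34.0 pos [ 590.6 -133.2   76.5] J [ 0.3   0.91 -0.27  1.74  0.42  0.55  1.43] w 0.578 F [-0.   0.2  6.6]
tool yaw 0.0971 tilt [ 0.0013 -0.0002]
total turn units [-0.0001  0.0006 -0.0004]
total slide units now [ 0.003 -0.     0.005]  after turn [ 0.003 -0.     0.005]
```

Request:
drive_tool(dr=[[0, 0, 0], [0, 0, 0], [0, 0, 0], [0, 0, 0], [0, 0, 0], [0, 0, 0], [0, 0, 0], [0, 0, 0]], slide=[[0, 0, -0.03], [0, 0, -0.08], [0, 0, -0.15], [0, 0, -0.2], [0, 0, -0.15], [0, 0, -0.08], [0, 0, 0], [0, 0, 0]], gripper=[0.4, 0.4, 0.4, 0.4, 0.4, 0.4, 0.4, 0.4])

```text
t: 34.8
tool_pos: [589.8, -133.2, 144.6]
ee_rot: [-0.0, -0.049, 0.999, 0.0]
wrist_force: [-0.3, -0.5, -0.7]
width: 0.579
```

```bash
python3 go.py 592.5 128.9 90 0.013; python3 - <<'E'
from h import *
from cell import ctrl
for n in("side","top"):
    r=ctrl.read_camera(n); pickle.dump(r,open(n+"10.pkl","wb"))
crop(load("side10"),"e7",330,180,450,320,4)
crop(load("top10"),"e7t",235,170,295,280,6)
E
```

```text
t 34.8 pos [ 589.8 -133.2  144.6] J [ 0.33  0.81 -0.32  1.71  0.37  0.68  1.47] w 0.579 F [-0.3 -0.5 -0.7]
tool yaw 0.0972 tilt [-0.0005  0.    ]
total turn units [ 0.     -0.0002  0.0421]
total slide units now [-0.282  2.606  0.546]  after turn [-0.061  2.621  0.546]
```

View pics/e7.png

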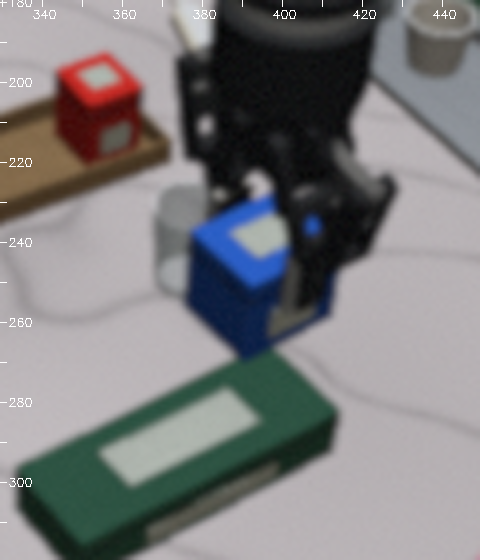

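View pics/e7t.png

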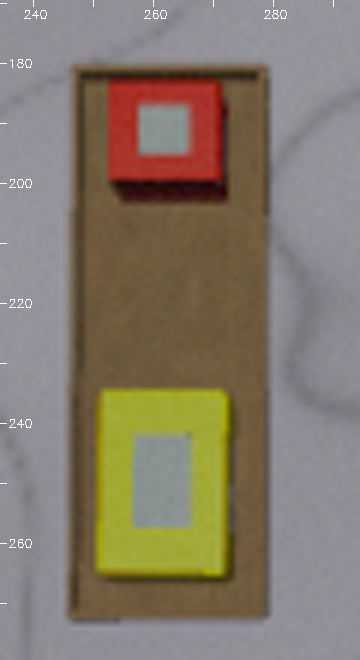

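```bash
python3 - <<'E'
from h import *
t=load("top10"); f=lambda x,y:(235+x/6-.5,170+y/6-.5)
print(atz(t,[f(165,180)],57)[0][:2],atz(t,[f(170,200)],3)[0][:2],"red -x face; yellow +x face",atz(t,[f(165,390)],57)[0][:2])
print("yellow y", atz(t,[f(98,480),f(228,480)],57)[:,1],"red y",atz(t,[f(109,130),f(220,130)],57)[:,1], "yellow -x", atz(t,[f(165,576)],57)[0][:2])
E
```

```text
[634.44197826 127.68489032] [635.78090354 129.80384384] red -x face; yellow +x face [552.046991   126.24602832]
yellow y [151.47673231 101.31053702] red y [149.82611963 106.60459115] yellow -x [479.80866156 124.98453183]
```

Request:
drive_tool(dr=[[0, 0, 0.021], [0, 0, 0.021], [0, 0, 0], [0, 0, 0], [0, 0, 0], [0, 0, 0], [0, 0, 0], [0, 0, 0]], slide=[[0, 0, -0.05], [0, 0, -0.05], [-0.01, 0.25, 0], [-0.01, 0.38, 0], [-0.01, 0.4, 0], [-0.01, 0.4, 0], [-0.01, 0.4, 0], [-0.016, 0.35, 0]], gripper=[0.4, 0.4, 0.4, 0.4, 0.4, 0.4, 0.4, 0.4])

```text
t: 35.7
tool_pos: [593.7, 87.7, 155.2]
ee_rot: [0.0, -0.006, 1.0, 0.001]
wrist_force: [0.1, -0.3, -1.7]
width: 0.576
```

Request:
drive_tool(dr=[[0, 0, 0], [0, 0, 0], [0, 0, 0], [0, 0, 0], [0, 0, 0], [0, 0, 0], [0, 0, 0], [0, 0, 0]], slide=[[0, 0.25, 0], [0, 0.14, 0], [0, 0.05, 0], [0, 0, 0], [0, 0, 0], [0, 0, 0], [0, 0, 0], [0, 0, 0]], gripper=[0.4, 0.4, 0.4, 0.4, 0.4, 0.4, 0.4, 0.4])

```text
t: 36.5
tool_pos: [593.3, 128.1, 154.8]
ee_rot: [-0.0, -0.006, 1.0, -0.0]
wrist_force: [0.9, 0.8, -1.2]
width: 0.576
```

```bash
python3 go.py 593 128.9 43.5 0.013
```

```text
t 36.5 pos [593.3 128.1 154.8] J [-0.15  0.79 -0.25  1.7   0.29  0.68  1.03] w 0.576 F [ 0.9  0.8 -1.2]
tool yaw 0.0121 tilt [-0.     -0.0002]
total turn units [-0.0001 -0.     -0.0005]
total slide units now [0.003 0.009 1.113]  after turn [0.003 0.008 1.113]
```

Request:
drive_tool(dr=[[0, 0, 0], [0, 0, 0], [0, 0, 0], [0, 0, 0], [0, 0, 0], [0, 0, 0], [0, 0, 0], [0, 0, 0]], slide=[[0.003, 0.008, 0.08], [0, 0, 0.15], [0, 0, 0.15], [0, 0, 0.12], [0, 0, 0.05], [0, 0, 0], [0, 0, 0], [0, 0, 0]], gripper=[0.4, 0.4, 0.4, 0.4, 0.4, 0.4, 0.4, 0.4])

```text
t: 37.3
tool_pos: [593.4, 129.9, 100.4]
ee_rot: [0.001, -0.007, 1.0, 0.0]
wrist_force: [-0.4, 0.7, -1.3]
width: 0.576
```

```bash
python3 go.py 593 128.9 43.5 0.013; python3 - <<'E'
from h import *
from cell import ctrl
for n in("side","top"):
    r=ctrl.read_camera(n); pickle.dump(r,open(n+"11.pkl","wb"))
crop(load("side11"),"e8",260,140,400,260,5)
E
```

```text
t 37.3 pos [593.4 129.9 100.4] J [-0.17  0.87 -0.22  1.73  0.32  0.57  1.  ] w 0.576 F [-0.4  0.7 -1.3]
tool yaw 0.0132 tilt [0.0013 0.0005]
total turn units [0.0002 0.0006 0.0001]
total slide units now [ 0.005 -0.01   0.569]  after turn [ 0.004 -0.01   0.569]
```

View pics/e8.png

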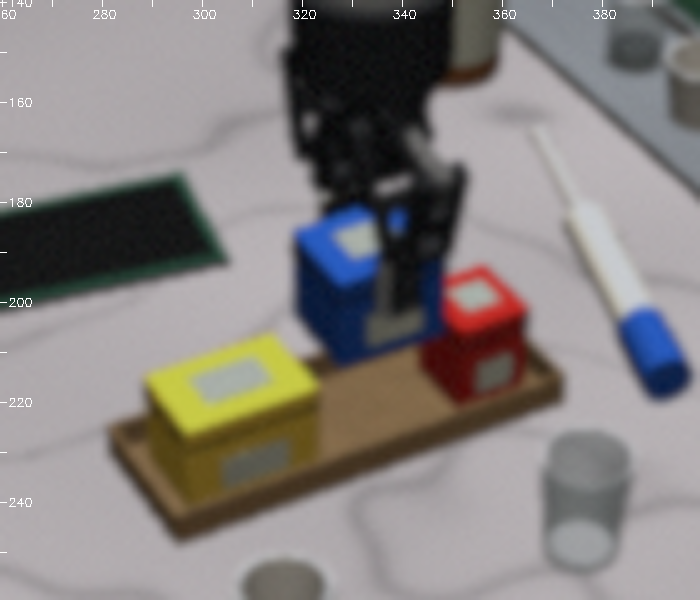

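Request:
drive_tool(dr=[[0, 0, 0], [0, 0, 0], [0, 0, 0], [0, 0, 0], [0, 0, 0], [0, 0, 0], [0, 0, 0], [0, 0, 0]], slide=[[0.004, -0.01, 0.05], [0, 0, 0.1], [0, 0, 0.13], [0, 0, 0.12], [0, 0, 0.08], [0, 0, 0.05], [0, 0, 0.02], [0, 0, 0]], gripper=[0.4, 0.4, 0.4, 0.4, 0.4, 0.4, 0.4, 0.4])

```text
t: 38.2
tool_pos: [592.5, 128.8, 44.6]
ee_rot: [-0.0, -0.007, 1.0, 0.0]
wrist_force: [0.4, 0.2, -1.2]
width: 0.574
```

Request:
drive_tool(dr=[[0, 0, 0], [0, 0, 0], [0, 0, 0], [0, 0, 0], [0, 0, 0], [0, 0, 0], [0, 0, 0], [0, 0, 0]], slide=[[0, 0, 0.01], [0, 0, 0.005], [0, 0, 0.005], [0, 0, 0], [0, 0, 0], [0, 0, 0], [0, 0, 0], [0, 0, 0]], gripper=[0.4, 0.4, 0.4, 0.4, 0.4, 0.4, 0.4, 0.4])

```text
t: 39.0
tool_pos: [592.8, 128.7, 43.5]
ee_rot: [0.0, -0.007, 1.0, 0.0]
wrist_force: [-1.2, 0.3, 5.4]
width: 0.578
```

```bash
python3 go.py 593 128.9 43.5 0.013
```

```text
t 39.0 pos [592.8 128.7  43.5] J [-0.18  0.96 -0.19  1.75  0.34  0.47  0.98] w 0.578 F [-1.2  0.3  5.4]
tool yaw 0.0131 tilt [0.0009 0.0002]
total turn units [0.0001 0.0004 0.0001]
total slide units now [-0.002  0.002  0.   ]  after turn [-0.002  0.002  0.   ]
```

Contact; release, rise, head back to the green case.

Request:
drive_tool(dr=[[0, 0, 0], [0, 0, 0], [0, 0, 0], [0, 0, 0], [0, 0, 0], [0, 0, 0], [0, 0, 0], [0, 0, 0]], slide=[[0, 0, 0], [0, 0, 0], [0, 0, 0], [0, 0, 0], [0, 0, 0], [0, 0, 0], [0, 0, -0.05], [0, 0, -0.1]], gripper=[0.6, 0.65, 0.7, 0.75, 0.8, 0.9, 0.9, 0.9])

```text
t: 39.8
tool_pos: [592.0, 128.5, 57.8]
ee_rot: [-0.001, -0.007, 1.0, -0.0]
wrist_force: [0.3, -0.4, -0.2]
width: 0.901
```

Request:
drive_tool(dr=[[0, 0, 0], [0, 0, 0], [0, 0, 0], [0, 0, 0], [0, 0, 0], [0, 0, 0], [0, 0, 0], [0, 0, 0]], slide=[[0, 0, -0.2], [0, 0, -0.3], [0, 0, -0.3], [0, 0, -0.2], [0, -0.1, 0], [0.07, -0.35, 0], [0.08, -0.4, 0], [0.08, -0.4, 0]], gripper=[0.9, 0.9, 1, 1, 1, 1, 1, 1])

```text
t: 40.6
tool_pos: [570.3, 1.5, 157.5]
ee_rot: [-0.0, -0.007, 1.0, -0.0]
wrist_force: [0.8, -0.9, 0.2]
width: 0.997
```

```bash
python3 go.py 547.5 -138 120 0.068; python3 - <<'E'
from h import *
from cell import ctrl
for n in("side","top"):
    r=ctrl.read_camera(n); pickle.dump(r,open(n+"12.pkl","wb"))
crop(load("side12"),"f1",260,160,380,260,6)
crop(load("side12"),"f2",320,250,430,340,7)
crop(load("top12"),"f1t",230,170,300,280,6)
crop(load("top12"),"f2t",340,190,420,290,6)
E
```

```text
t 40.6 pos [570.3   1.5 157.5] J [ 0.08  0.75 -0.27  1.81  0.32  0.62  1.19] w 0.997 F [ 0.8 -0.9  0.2]
tool yaw 0.0138 tilt [-0.0008 -0.0007]
total turn units [-0.0003 -0.0004 -0.0271]
total slide units now [ 0.247 -1.391  0.376]  after turn [ 0.322 -1.376  0.375]
```

View pics/f1.png

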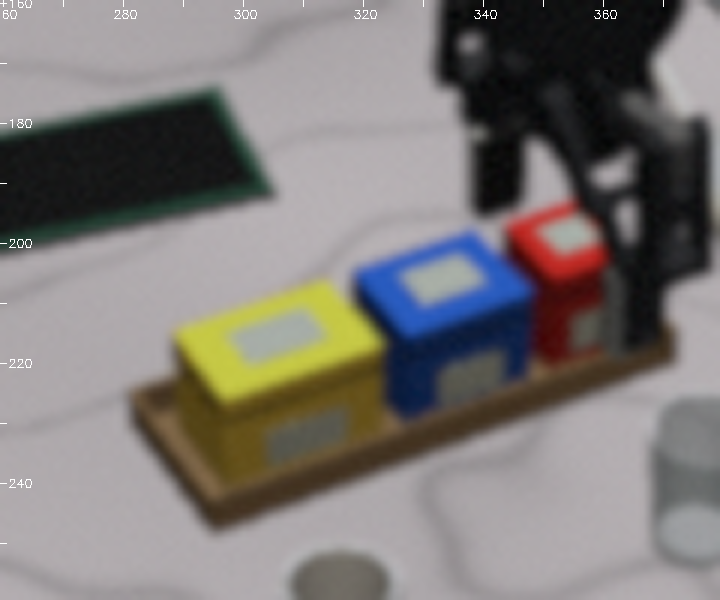

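View pics/f2.png

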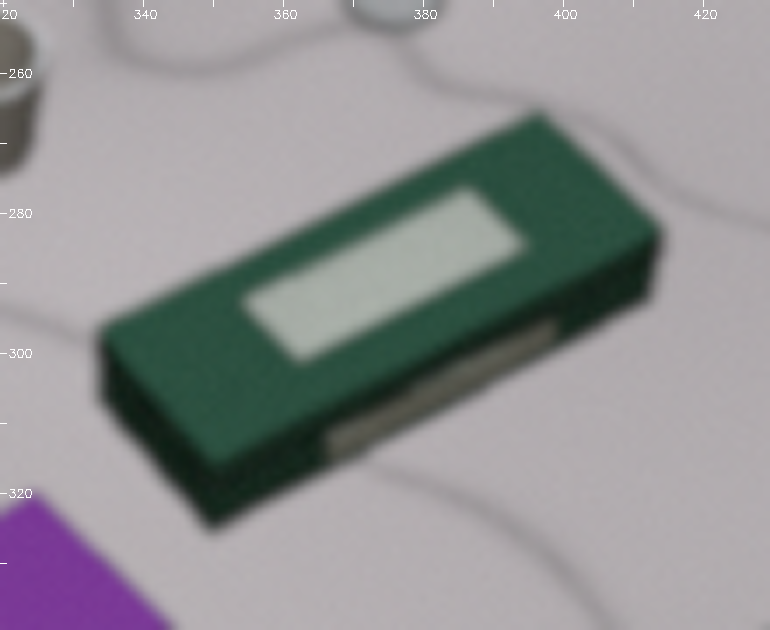

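View pics/f1t.png

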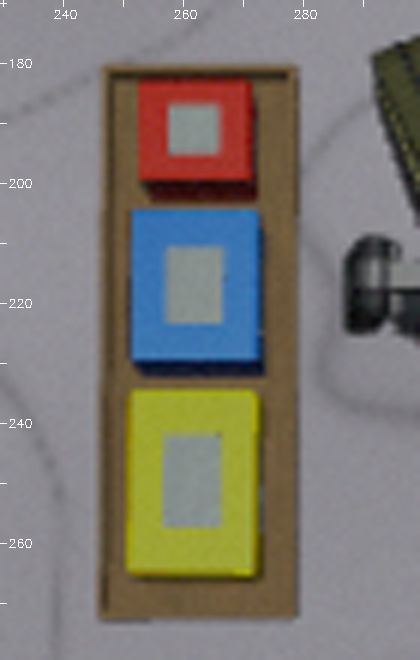

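View pics/f2t.png

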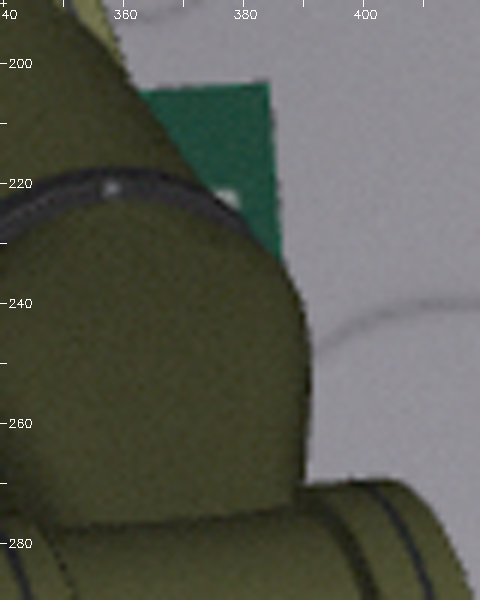

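```bash
python3 - <<'E'
from fit0 import *
f2=T(320,250,7)
box("case",170,62,[(s,-1,-1,36,f2(218,465)),(s,1,-1,36,f2(660,228)),(s,-1,1,36,f2(101,327)),(s,1,1,36,f2(540,111)),
 (t,1,-1,36,c1(268,83)),(t,-1,1,0,c1(142,520)),(t,-1,-1,36,c1(303,505)),(t,1,1,0,c1(113,92))],.07)
E
```

```text
nadir [[307.61966169 303.99253511]]
case [ 5.46390e+02 -1.37424e+02  7.90000e-02]
[[0.2, 0.3], [2.0, 0.2], [-0.2, 0.4], [0.8, -0.2], [-0.0, -0.4], [-0.8, 0.3], [-0.1, 0.3], [-1.3, 2.2]]
   top [ 5.47863e+02 -1.38720e+02  7.00000e-02]
   side [ 5.45480e+02 -1.36164e+02  8.60000e-02]
```

Request:
drive_tool(dr=[[0, 0, -0.03], [0, 0, 0], [0, 0, 0], [0, 0, 0], [0, 0, 0], [0, 0, 0], [0, 0, 0], [0, 0, 0]], slide=[[0, 0, 0], [0.09, -0.4, 0], [0.09, -0.4, 0], [0.08, -0.3, 0], [0.07, -0.2, 0.1], [0, -0.07, 0.2], [0, 0, 0.2], [0, 0, 0.2]], gripper=[1, 1, 1, 1, 1, 1, 1, 1])

```text
t: 41.5
tool_pos: [547.8, -136.6, 86.8]
ee_rot: [-0.0, -0.036, 0.999, -0.0]
wrist_force: [1.4, -0.6, -0.4]
width: 1.0
```

Request:
drive_tool(dr=[[0, 0, 0], [0, 0, 0], [0, 0, 0], [0, 0, 0], [0, 0, 0], [0, 0, 0], [0, 0, 0], [0, 0, 0]], slide=[[0, 0, 0.1], [0, 0, 0], [0, 0, 0], [0, 0, 0], [0, 0, 0], [0, 0, 0], [0, 0, 0], [0, 0, 0]], gripper=[1, 1, 1, 1, 1, 1, 1, 1])

```text
t: 42.3
tool_pos: [548.4, -135.7, 77.9]
ee_rot: [0.0, -0.037, 0.999, 0.0]
wrist_force: [0.1, -0.7, 0.0]
width: 0.999
```

```bash
python3 go.py 547 -137.5 23 0.075; python3 - <<'E'
from h import *
from cell import ctrl
for n in("side","top"):
    r=ctrl.read_camera(n); pickle.dump(r,open(n+"13.pkl","wb"))
crop(load("side13"),"f3",320,210,430,340,5)
crop(load("top13"),"f3t",340,190,420,290,5)
E
```

```text
t 42.3 pos [ 548.4 -135.7   77.9] J [ 0.3   0.87 -0.25  1.87  0.44  0.45  1.39] w 0.999 F [ 0.1 -0.7  0. ]
tool yaw 0.0732 tilt [0.0003 0.    ]
total turn units [-0.      0.0001 -0.0009]
total slide units now [ 0.015 -0.017  0.549]  after turn [ 0.015 -0.017  0.549]
```

View pics/f3.png

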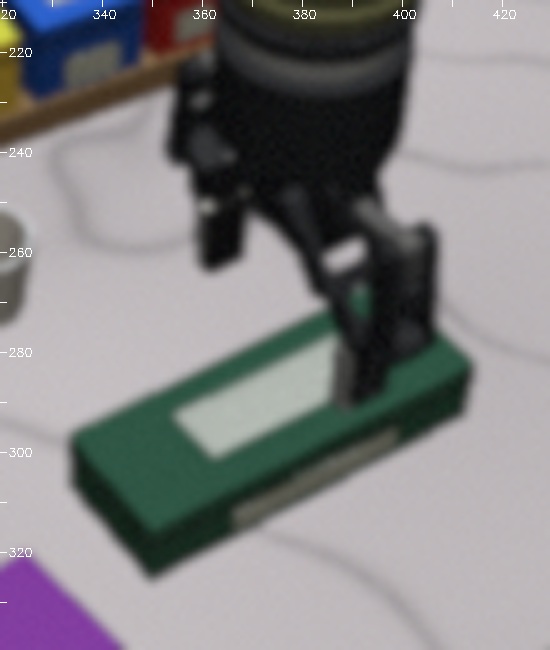

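View pics/f3t.png

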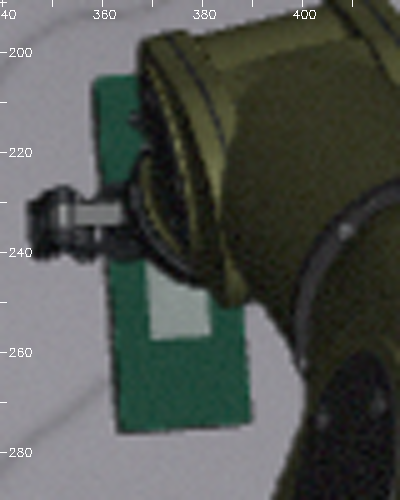

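Request:
drive_tool(dr=[[0, 0, -0.001], [0, 0, 0], [0, 0, 0], [0, 0, 0], [0, 0, 0], [0, 0, 0], [0, 0, 0], [0, 0, 0]], slide=[[0.015, -0.017, 0.05], [0, 0, 0.1], [0, 0, 0.1], [0, 0, 0.1], [0, 0, 0.05], [0, 0, 0.02], [0, 0, 0], [0, 0, 0]], gripper=[1, 1, 1, 1, 1, 1, 1, 1])

```text
t: 43.2
tool_pos: [547.1, -137.4, 35.9]
ee_rot: [0.0, -0.038, 0.999, 0.0]
wrist_force: [-0.2, -0.5, -1.0]
width: 1.0
```

Request:
drive_tool(dr=[[0, 0, 0], [0, 0, 0], [0, 0, 0], [0, 0, 0], [0, 0, 0], [0, 0, 0], [0, 0, 0], [0, 0, 0]], slide=[[0, 0, 0.03], [0, 0, 0.04], [0, 0, 0.04], [0, 0, 0.02], [0, 0, 0], [0, 0, 0], [0, 0, 0], [0, 0, 0]], gripper=[1, 1, 1, 1, 1, 1, 1, 0.85])

```text
t: 44.0
tool_pos: [547.0, -137.4, 22.9]
ee_rot: [0.0, -0.038, 0.999, 0.0]
wrist_force: [0.2, -0.1, 0.5]
width: 0.861
```

Request:
drive_tool(dr=[[0, 0, 0], [0, 0, 0], [0, 0, 0], [0, 0, 0], [0, 0, 0], [0, 0, 0], [0, 0, 0], [0, 0, 0]], slide=[[0, 0, 0], [0, 0, 0], [0, 0, 0], [0, 0, 0], [0, 0, 0], [0, 0, 0], [0, 0, 0], [0, 0, 0]], gripper=[0.78, 0.74, 0.7, 0.65, 0.55, 0.5, 0.5, 0.5], grip_force=60)

```text
t: 44.8
tool_pos: [547.0, -137.0, 23.2]
ee_rot: [0.0, -0.038, 0.999, 0.0]
wrist_force: [-0.7, 2.2, 4.9]
width: 0.712
```

```bash
python3 go.py 547 -137.5 23 0.075
```

```text
t 44.8 pos [ 547.  -137.    23.2] J [ 0.27  0.96 -0.19  1.88  0.47  0.34  1.36] w 0.712 F [-0.7  2.2  4.9]
tool yaw 0.0756 tilt [0.0003 0.0005]
total turn units [0.0002 0.0002 0.0003]
total slide units now [ 0.    -0.005  0.002]  after turn [ 0.    -0.005  0.002]
```

Request:
drive_tool(dr=[[0, 0, 0], [0, 0, 0], [0, 0, 0], [0, 0, 0], [0, 0, 0], [0, 0, 0], [0, 0, 0], [0, 0, 0]], slide=[[0, 0, -0.03], [0, 0, -0.08], [0, 0, -0.15], [0, 0, -0.25], [0, 0, -0.3], [0, 0, -0.25], [0, 0, -0.1], [0, 0, 0]], gripper=[0.5, 0.5, 0.5, 0.5, 0.5, 0.5, 0.5, 0.5])

```text
t: 45.6
tool_pos: [547.7, -137.9, 140.5]
ee_rot: [0.002, -0.037, 0.999, -0.0]
wrist_force: [0.1, 0.4, -4.2]
width: 0.715
```

```bash
python3 go.py 499.2 338.8 80 -0.148; python3 - <<'E'
from h import *
from cell import ctrl
for n in("side",):
    r=ctrl.read_camera(n); pickle.dump(r,open(n+"14.pkl","wb"))
crop(load("side14"),"f4",300,180,440,330,4)
E
```

```text
t 45.6 pos [ 547.7 -137.9  140.5] J [ 0.35  0.77 -0.31  1.84  0.4   0.58  1.43] w 0.715 F [ 0.1  0.4 -4.2]
tool yaw 0.0747 tilt [ 0.0031 -0.0006]
total turn units [-0.0002  0.0016  0.1114]
total slide units now [0.13 4.79 0.6 ]  after turn [1.183 4.643 0.605]
```

View pics/f4.png

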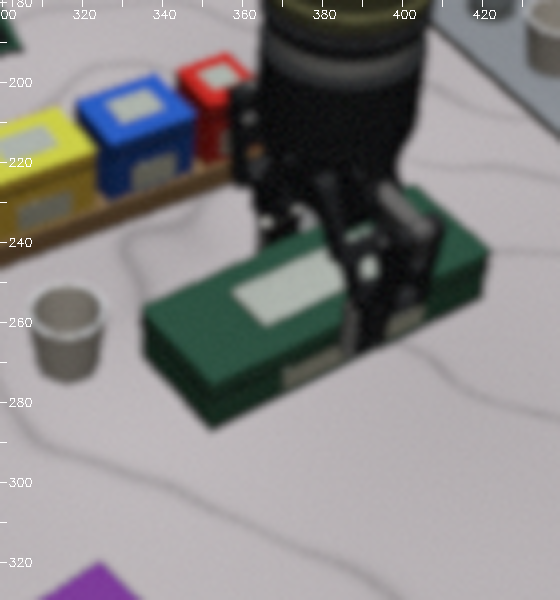

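Request:
drive_tool(dr=[[0, 0, 0], [0, 0, 0], [0, 0, 0], [0, 0, 0], [0, 0, 0], [0, 0, 0], [0, 0, 0], [0, 0, 0]], slide=[[0, 0.15, 0], [0, 0.25, 0], [0.01, 0.35, 0], [0.01, 0.4, 0], [0.01, 0.4, 0], [0.01, 0.4, 0], [0.01, 0.4, 0], [0.01, 0.4, 0]], gripper=[0.5, 0.5, 0.5, 0.5, 0.5, 0.5, 0.5, 0.5])

```text
t: 46.45
tool_pos: [518.3, 139.1, 137.4]
ee_rot: [-0.002, -0.038, 0.999, -0.0]
wrist_force: [1.2, 0.1, -4.5]
width: 0.716
```

Request:
drive_tool(dr=[[0, 0, 0], [0, 0, 0], [0, 0, 0], [0, 0, 0], [0, 0, 0], [0, 0, 0.03], [0, 0, 0.03], [0, 0, 0.03]], slide=[[0.01, 0.4, 0], [0.01, 0.4, 0], [0.01, 0.4, 0], [0.01, 0.35, 0], [0.02, 0.25, 0], [0, 0, 0], [0, 0, 0], [0, 0, 0]], gripper=[0.5, 0.5, 0.5, 0.5, 0.5, 0.5, 0.5, 0.5])

```text
t: 47.25
tool_pos: [498.4, 316.2, 137.0]
ee_rot: [-0.002, 0.053, 0.999, -0.001]
wrist_force: [0.4, -0.4, -5.2]
width: 0.715
```

Request:
drive_tool(dr=[[0, 0, 0.021], [0, 0, 0], [0, 0, 0], [0, 0, 0], [0, 0, 0], [0, 0, 0], [0, 0, 0], [0, 0, 0]], slide=[[0, 0, 0], [0, 0, 0], [0, 0, 0], [0, 0, 0], [0, 0, 0], [0, 0, 0], [0, 0, 0], [0, 0, 0]], gripper=[0.5, 0.5, 0.5, 0.5, 0.5, 0.5, 0.5, 0.5])

```text
t: 48.05
tool_pos: [500.8, 315.3, 138.8]
ee_rot: [0.0, 0.073, 0.997, 0.0]
wrist_force: [0.8, 0.2, -4.5]
width: 0.711
```

```bash
python3 go.py 499.2 338.8 27.5 -0.148; python3 - <<'E'
from h import *
from cell import ctrl
for n in("side","top"):
    r=ctrl.read_camera(n); pickle.dump(r,open(n+"15.pkl","wb"))
crop(load("side15"),"f5",200,80,360,230,4)
crop(load("top15"),"f5t",130,190,250,320,4)
E
```

```text
t 48.05 pos [500.8 315.3 138.8] J [-0.56  0.79 -0.14  1.76  0.18  0.6   0.62] w 0.711 F [ 0.8  0.2 -4.5]
tool yaw -0.1468 tilt [0.     0.0002]
total turn units [0.0001 0.     0.0006]
total slide units now [0.05  0.23  1.114]  after turn [0.05  0.23  1.113]
```

View pics/f5.png

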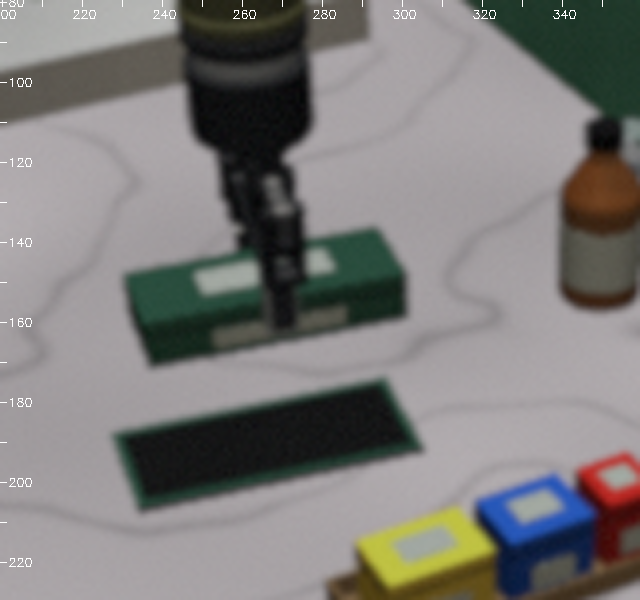

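View pics/f5t.png

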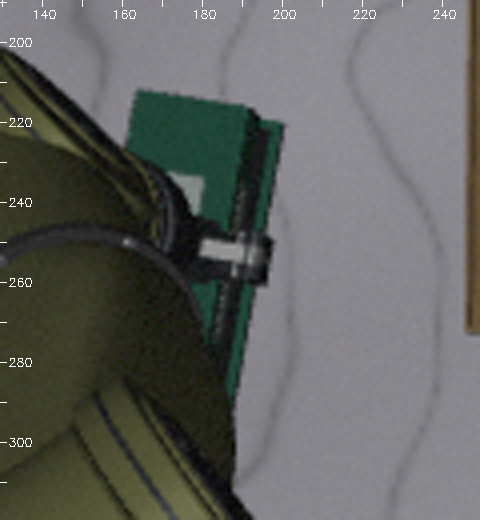

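Request:
drive_tool(dr=[[0, 0, 0], [0, 0, 0], [0, 0, 0], [0, 0, 0], [0, 0, 0], [0, 0, 0], [0, 0, 0], [0, 0, 0]], slide=[[0.02, 0.1, 0.1], [0.03, 0.13, 0.2], [0, 0, 0.2], [0, 0, 0.2], [0, 0, 0.15], [0, 0, 0.1], [0, 0, 0], [0, 0, 0]], gripper=[0.5, 0.5, 0.5, 0.5, 0.5, 0.5, 0.5, 0.5])

```text
t: 48.95
tool_pos: [499.5, 339.1, 44.1]
ee_rot: [0.0, 0.073, 0.997, 0.0]
wrist_force: [-0.8, 0.2, -4.1]
width: 0.713
```

```bash
python3 go.py 499.2 338.8 27.2 -0.148; python3 - <<'E'
from h import *
from cell import ctrl
for n in("side","top"):
    r=ctrl.read_camera(n); pickle.dump(r,open(n+"16.pkl","wb"))
crop(load("side16"),"f6",210,120,320,230,6)
crop(load("top16"),"f6t",140,200,220,310,6)
E
```

```text
t 48.95 pos [499.5 339.1  44.1] J [-0.61  0.95 -0.1   1.76  0.2   0.44  0.57] w 0.713 F [-0.8  0.2 -4.1]
tool yaw -0.1469 tilt [0.0005 0.0006]
total turn units [0.0003 0.0002 0.0006]
total slide units now [ 0.002 -0.004  0.169]  after turn [ 0.002 -0.004  0.169]
```

View pics/f6.png

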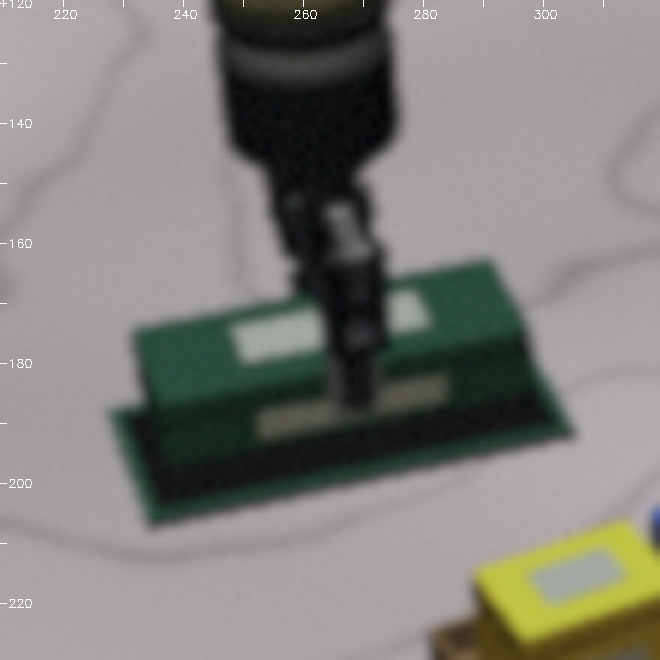

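View pics/f6t.png

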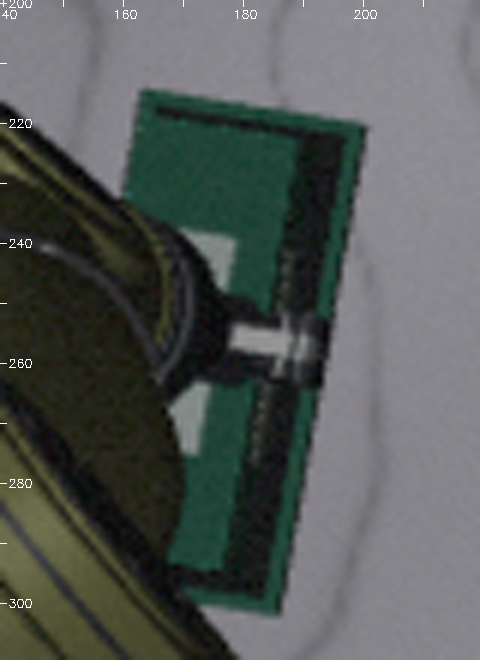

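```bash
python3 - <<'E'
from fit0 import *
a=T(210,120,6); b=T(140,200,6); z=56.9
box("case",170,62,[(s,-1,1,z,a(133,333)),(s,-1,-1,z,a(158,405)),(s,1,-1,z,a(527,328)),(s,1,1,z,a(490,262)),
 (t,1,-1,z,b(303,136)),(t,-1,-1,z,b(222,568))],-.147)
E
```

```text
nadir [[307.61966169 303.99253511]]
case [ 4.98463e+02  3.37925e+02 -1.47000e-01]
[[-0.3, -0.4], [0.4, 0.4], [1.3, 0.4], [0.7, -0.6], [-0.5, 0.4], [-0.0, 0.9]]
   top [ 5.00291e+02  3.37308e+02 -1.55000e-01]
   side [ 4.97312e+02  3.38576e+02 -1.46000e-01]
```

Request:
drive_tool(dr=[[0, 0, 0], [0, 0, 0], [0, 0, 0], [0, 0, 0], [0, 0, 0], [0, 0, 0], [0, 0, 0], [0, 0, 0]], slide=[[0, 0, 0.04], [0, 0, 0.05], [0, 0, 0.04], [0, 0, 0.02], [0, 0, 0.01], [0, 0, 0], [0, 0, 0], [0, 0, 0]], gripper=[0.5, 0.5, 0.5, 0.5, 0.5, 0.5, 0.5, 0.5])

```text
t: 49.85
tool_pos: [499.3, 338.9, 27.9]
ee_rot: [0.0, 0.073, 0.997, 0.0]
wrist_force: [0.1, 1.1, -4.1]
width: 0.717
```

Request:
drive_tool(dr=[[0, 0, 0], [0, 0, 0], [0, 0, 0], [0, 0, 0], [0, 0, 0], [0, 0, 0], [0, 0, 0], [0, 0, 0]], slide=[[0, 0, 0.005], [0, 0, 0.005], [0, 0, 0.005], [0, 0, 0], [0, 0, 0], [0, 0, 0], [0, 0, 0], [0, 0, 0]], gripper=[0.5, 0.5, 0.5, 0.5, 0.5, 0.5, 0.5, 0.5])

```text
t: 50.65
tool_pos: [499.3, 338.9, 27.2]
ee_rot: [0.0, 0.073, 0.997, 0.0]
wrist_force: [-0.7, -1.4, 5.0]
width: 0.713
```

```bash
python3 go.py 499.2 338.8 27.2 -0.148
```

```text
t 50.65 pos [499.3 338.9  27.2] J [-0.62  0.98 -0.1   1.76  0.2   0.41  0.56] w 0.713 F [-0.7 -1.4  5. ]
tool yaw -0.1468 tilt [0.0005 0.0003]
total turn units [0.0002 0.0002 0.0006]
total slide units now [ 0.001 -0.001  0.   ]  after turn [ 0.001 -0.001  0.   ]
```

Request:
drive_tool(dr=[[0, 0, 0], [0, 0, 0], [0, 0, 0], [0, 0, 0], [0, 0, 0], [0, 0, 0], [0, 0, 0], [0, 0, 0]], slide=[[0, 0, 0], [0, 0, 0], [0, 0, 0], [0, 0, 0], [0, 0, 0], [0, 0, -0.05], [0, 0, -0.1], [0, 0, -0.2]], gripper=[0.75, 0.8, 0.85, 0.95, 1, 1, 1, 1])

```text
t: 51.45
tool_pos: [498.4, 338.3, 61.2]
ee_rot: [-0.001, 0.073, 0.997, -0.001]
wrist_force: [-0.4, -0.1, 0.1]
width: 1.003
```

Request:
drive_tool(dr=[[0, 0, 0], [0, 0, 0], [0, 0, 0], [0, 0, 0], [0, 0, 0], [0, 0, 0], [0, 0, 0], [0, 0, 0]], slide=[[0, 0, -0.4], [0, 0, -0.4], [0, 0, -0.4], [0, 0, -0.4], [0.2, 0.1, -0.2], [0.35, 0.2, 0], [0.4, 0.22, 0], [0.4, 0.22, 0]], gripper=[1, 1, 1, 1, 1, 1, 1, 1])

```text
t: 52.25
tool_pos: [375.4, 432.4, 242.6]
ee_rot: [0.0, 0.074, 0.997, 0.001]
wrist_force: [0.7, 1.3, -0.1]
width: 1.0
```

Request:
drive_tool(dr=[[0, 0, 0], [0, 0, 0], [0, 0, 0], [0, 0, 0], [0, 0, 0], [0, 0, 0], [0, 0, 0], [0, 0, 0]], slide=[[0.4, 0.25, 0], [0.4, 0.25, 0], [0.4, 0.25, 0], [0.3, 0.25, 0], [0.2, 0.2, 0], [0, 0, 0], [0, 0, 0], [0, 0, 0]], gripper=[1, 1, 1, 1, 1, 1, 1, 1])

```text
t: 53.05
tool_pos: [227.3, 574.1, 241.7]
ee_rot: [0.001, 0.074, 0.997, -0.0]
wrist_force: [0.3, -0.1, -0.2]
width: 0.997
```

```bash
python3 go.py; python3 - <<'E'
from h import *
from cell import ctrl
for n in("side","top"):
    r=ctrl.read_camera(n); pickle.dump(r,open(n+"20.pkl","wb")); cv2.imwrite(f"pics/g_{n}.png",r["pixels"][:,:,::-1])
crop(load("side20"),"g1",210,140,380,250,4)
crop(load("top20"),"g2",140,170,300,310,5)
crop(load("side20"),"g3",360,310,480,430,5)
crop(load("top20"),"g4",430,215,510,305,6)
E
```

```text
t 53.05 pos [227.3 574.1 241.7] J [-1.2   0.68 -0.12  1.6   0.1   0.87  0.06] w 0.997 F [ 0.3 -0.1 -0.2]
tool yaw -0.1487 tilt [ 0.0012 -0.0008]
```

View pics/g_side.png

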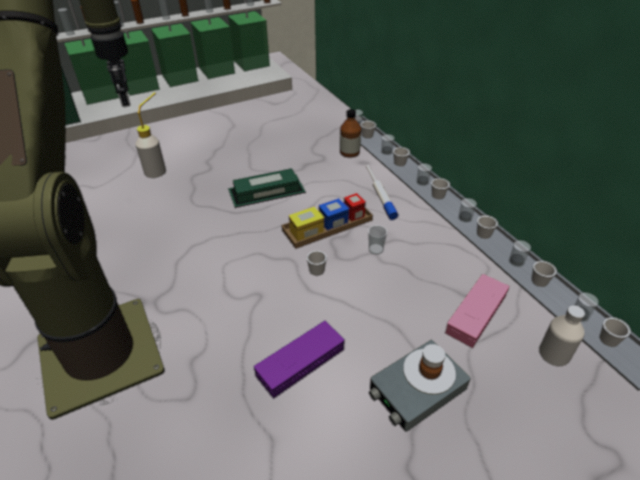

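View pics/g1.png

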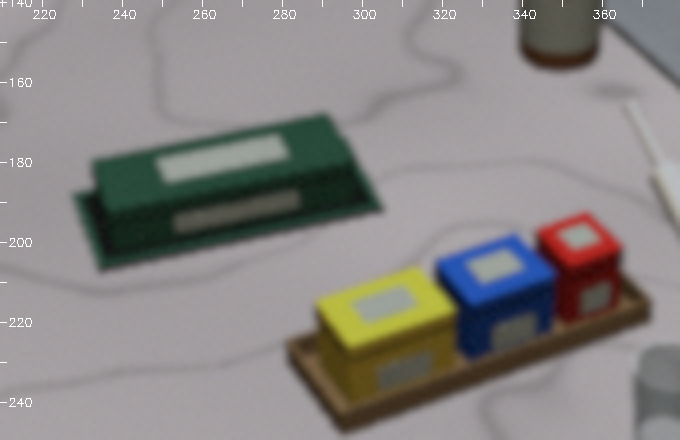

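View pics/g2.png

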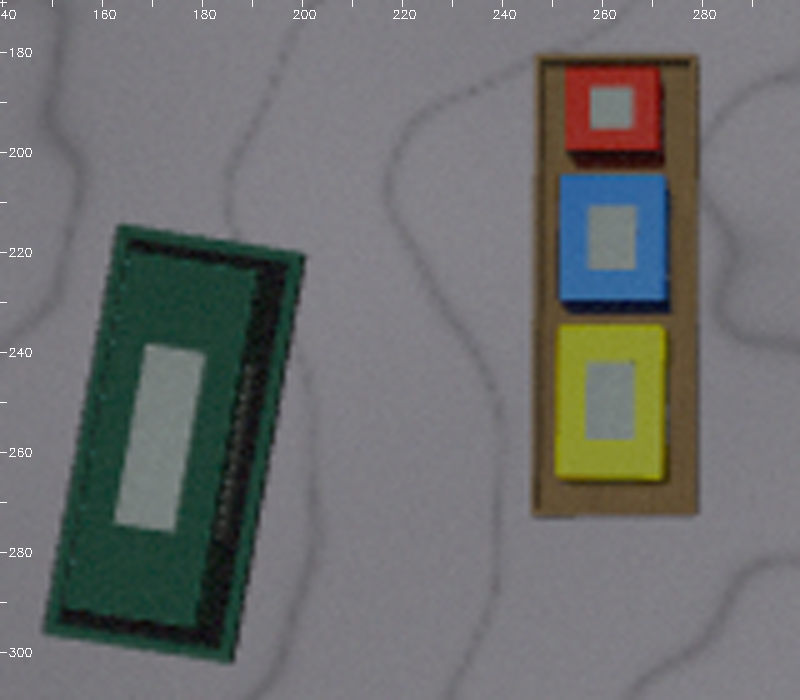

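View pics/g3.png

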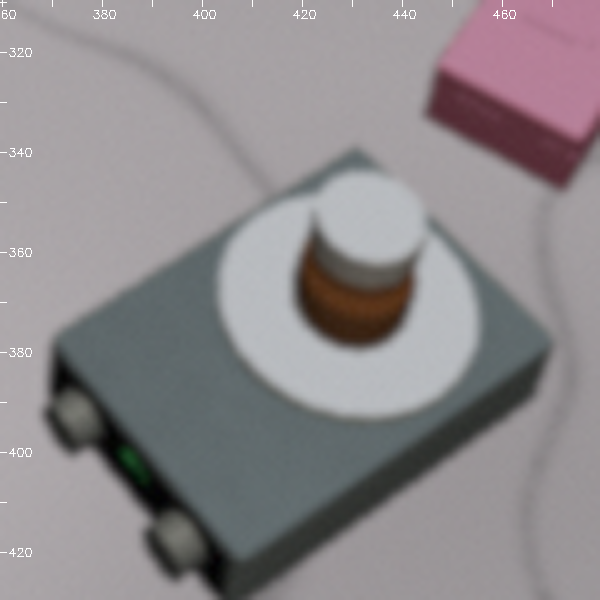

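View pics/g4.png

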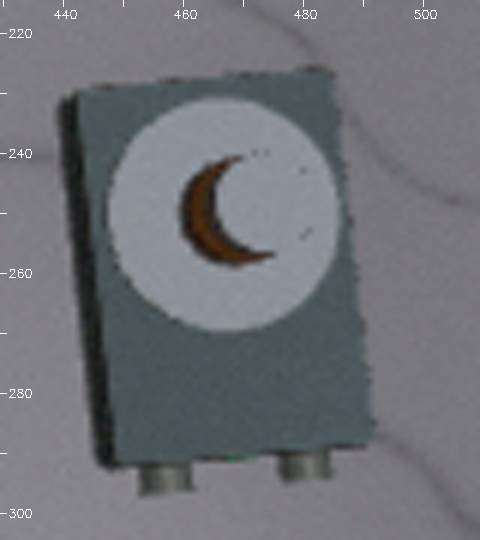

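```bash
python3 - <<'E'
from fit0 import *
g3=T(360,310,5); g4=T(430,215,6); g1=T(210,140,4); g2=T(140,170,5)
print("jar",atz(s,[g3(369,218)],99),atz(t,[g4(270,207)],99),"plate now",atz(s,[g3(349,304)],45),atz(t,[c5(225,214)],45))
z=40
box("case",170,62,[(s,-1,1,z,g1(92,160)),(s,-1,-1,z,g1(112,212)),(s,1,-1,z,g1(357,157)),(s,1,1,z,g1(328,113)),
 (t,1,-1,z,g2(253,271)),(t,-1,-1,z,g2(196,625)),],-.147)
E
```

```text
nadir [[307.61966169 303.99253511]]
jar [[ 519.59716941 -354.98506446   99.        ]] [[ 519.37269705 -359.30584992   99.        ]] plate now [[ 520.90282877 -354.2990965    45.        ]] [[ 521.57064269 -356.6883091    45.        ]]
case [ 4.98937e+02  3.38612e+02 -1.30000e-01]
[[-0.4, 0.4], [-0.1, 0.2], [0.1, 0.5], [0.3, -0.4], [-0.1, -0.6], [-0.3, 0.4]]
   top [ 4.98611e+02  3.38232e+02 -1.29000e-01]
   side [ 4.99294e+02  3.39445e+02 -1.31000e-01]
```

```bash
python3 - <<'E'
from h import *
t=load("top20"); t0=load("top0")
im=t["pixels"].astype(int)[200:310,140:220]
k=8; up=cv2.resize(t["pixels"][200:310,140:220],None,fx=k,fy=k,interpolation=cv2.INTER_CUBIC).astype(int)
lab=((up.min(2)>100)).astype(np.uint8)
# restrict to label: interior region
m=np.zeros_like(lab); m[35*k:80*k,18*k:45*k]=1
def edges(img_mask, y0,y1):
    ys=np.arange(y0,y1); L=[];Rr=[]
    for y in ys:
        xs=np.flatnonzero(img_mask[y]); L.append(xs[0]);Rr.append(xs[-1])
    return np.polyfit(ys,L,1)[0],np.polyfit(ys,Rr,1)[0]
cv2.imwrite("pics/lab.png",(lab*m)*255)
print("label slope",edges(lab*m,int(41*k),int(71*k)))
# green saturation: case top vs black gap (right edge of case top)
g=up[...,1]-up[...,0]
for nm,up_,y0,y1 in(("outer mat",up,24,92),):
    ys=np.arange(y0*k,y1*k); o=[];c=[]
    for y in ys:
        row=g[y]; xs=np.flatnonzero(row>25); o.append((xs[0],xs[-1]))
        # case right edge: from label/centre going right until green falls
        mid=int((xs[0]+xs[-1])/2)-2*k; 
        j=mid
        lum=up[y].sum(1)
        sub=np.flatnonzero(lum[mid+2*k:xs[-1]]<95)
        c.append(mid+2*k+sub[0] if len(sub) else np.nan)
    o=np.array(o);c=np.array(c,float);ok=~np.isnan(c)
    print("mat L,R",np.polyfit(ys,o[:,0],1)[0],np.polyfit(ys,o[:,1],1)[0])
    p=np.polyfit(ys[ok],c[ok],1); r=abs(np.polyval(p,ys)-c)<6; print("case R",np.polyfit(ys[ok&r],c[ok&r],1)[0],r.sum(),len(ys))
E
```

```text
label slope (np.float64(-0.08049184881681963), np.float64(-0.17554645045920902))
mat L,R -0.18588104104736833 -0.17783462236838513
case R -0.17999816913706723 496 544
```

```bash
python3 - <<'E'
from h import *
from cell import ctrl
a,b=load("side0")["pixels"].astype(int),load("side20")["pixels"].astype(int)
for n,(x0,y0,x1,y1) in {"cup":(305,250,330,278),"beaker lower":(366,235,378,256)}.items(): print(n,abs(a-b)[y0:y1,x0:x1].mean())
print(ctrl.job_done())
E
```

```text
cup 2.6680952380952383
beaker lower 2.886243386243386
the job is handed in; nothing more can be done
None
```

The job is handed in at about 53 s of the 131 s allowed. All five pieces are where the task asked, the gripper is open, and the arm is clear of everything.

- **Order of moves:** jar to the plate, then yellow, red and blue into the carton, then the green case to the mat. Red went before blue because it stood on top of it.
- **Jar:** it stands upright in the middle of the plate. The side camera puts it within about 1.5 mm of the centre. The top camera reads about 3.5 mm, but the cap was white on white and hard to read there.
- **Boxes:** all three stand upright in the carton in one row. Yellow, blue and red run from the near end, with visible gaps between them and clear of the walls.
- **Green case:** it lies centred on the mat to within about 1 mm. One hand-picked corner fit suggested it was about 1° out of line. A line fit along the edges gave about 0.2° or less, and I trust that one.
- **Cup and beaker:** before and after pictures match to within image noise, so neither appears to have moved.
- **Forces:** the largest wrist force reported was 14 N, when the yellow box touched the carton floor. The limit is 120 N.

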